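Sniff the screening joint of a resistance box with a pen probe

ROBOT

A 7-joint arm with a two-finger parallel gripper is mounted at the origin on the work surface. World frame = base frame: x ahead of the robot, y to its left, z up, the work surface at z = 0. Lengths are in mm, angles in rad, forces in N, time in s.
With the tool pointing down it reaches from about 400 to 875 mm from the base axis. Payload 4.4 kg.
Tool frame: the origin (TCP) lies midway between the tips of the shut fingers; the grasp point (between the pads) lies 19 mm behind it; z points along the fingers, y is the direction in which the jaws open and shut (so a half turn about z gives the same grasp; the last joint's range is limited). The gripper opens to 85 mm and grips with 20 to 120 N. Pads are 22 mm wide; open, the fingers measure 114 mm over their backs; the gripper's body (76 mm by 85 mm) begins 54 mm behind the grasp point. The pads swing forward as they close: fully open they stand 13 mm farther back than shut.
Start: joints at [-1.4, 0.628, 0.038, 1.517, -0.027, 0.996, -0.02], TCP at [152.46, 631.881, 231.313] pointing down, gripper open.
Joint ranges: [-3.06, 3.06], [-0.37, 2.12], [-1.25, 1.32], [0.18, 2.47], [-1.1, 4.24], [0.23, 1.98], [-2.94, 2.94]. Speed limits (rad/s): [2.57, 2.57, 3.14, 3.14, 3.14, 3.14, 3.14].

INTERFACE

Orientations are given as [roll, pitch, yaw] about the fixed x, y, z axes, in that order (R = Rz(yaw) Ry(pitch) Rx(roll)).
In Python, from cell import ctrl, vision gives the robot as it stands.
- The arm moves only by the tool play_rows, never from a script. Its arguments are lists of equal length, an entry for each row: "slide": the shift along the tool's x, y, z in mm, a list of three; "turn": the turn about the tool's z in rad; "fingers": the opening, from 0 (shut) to 1 (fully open). A call has 1 to 5 rows; each row is the pose to reach, as a shift and turn from the pose measured when the call began, along the tool's axes at that moment; what a row does not reach only later rows make up. A row lasts 1/8 s, in which the tool goes at most 62.5 mm and 10.7 degrees, less where a joint would pass 70% of its speed; a pose out of reach is approached as far as the arm can. A call with a gripper value outside its range is refused whole. The fingers move at their own pace and stop on an object; the grip force is fixed at half the most. Time passes only in rows, so rows that repeat a pose let the fingers close. It gives the time, the measured TCP pose, the force and the opening at its end, in the units of the state.
- ctrl.read_state(): the state, without advancing time (a new reading comes with each control period).
- vision.get_image(name): name is "side" or "top" or "wrist"; returns (picture, depth): 384x512x3 uint8, blue, green, red; 384x512 float32, mm along the optical axis (not along the pixel's ray), 0 where there is no reading.
- vision.camera_params(name): a dict with "fx", "fy", "cx", "cy" (pixels), "dist_coeffs" ([k1, k2, p1, p2, k3] as OpenCV has them; the pictures are not rectified), "position" and "rotation" of the camera in the world. Camera axes: x right, y up, looking along -z (the intrinsics and any distortion apply to the point x, -y, -z); pixel columns grow to the right and rows downward; lengths in mm; the calibration is good to about 2 mm. A picture is of the moment at which its call begins: read the wrist's pose just before it. camera_params takes no time and is no camera call; for the wrist camera it gives the pose at the moment of the call.
- ctrl.finish_job(): hands the job in, once; it reports no verdict.
The state is a dict: "clock": time; "qpos": joint angles; "qd": joint speeds; "tau": joint torques, N m; "eef_pos": TCP position; "tool_rot": TCP orientation; "force": force on the tool from outside, world axes, zero at the start; "torque": the same for the moment, N m; "width": finger opening in mm.
Only numpy, scipy, OpenCV 4.12 (cv2) and the standard library are available. Lean on these libraries where they do the work, as an engineer would, in place of code of your own. Each camera call takes 0.05 s, during which the arm holds its last target.

TASK

Take the pen probe from its rest and check the screening joint of the resistance box: start beside the fixing ear near the brass earth post and draw the ball tip slowly (about 20 mm a second) along the inside corner where the cover meets the base plate, along the long side, round the rounded corner and along the short side up to the other ear. Keep the tip lightly but steadily touching both cover and plate all the way, never pressing hard. Then lay the pen back in its rest as you found it and leave the other things on the bench alone.

Things in the scene. Friction and masses are not known exactly. Their poses are not given: they have to be found in the camera images.
- box: Screened resistance box, fixed to the bench: an aluminium cover on a larger steel base plate. Origin on the bench under its centre, z up. The joint to check is the inside corner between plate and cover: along the cover's wall x = -50 mm from y = -45 mm towards +y, round the vertical corner (radius 15 mm) near (-50, 70), then along its wall y = 70 mm in +x as far as x = 25 mm.
- cover: Cover of the box, same frame: 100 (x) by 140 (y) mm, centred, upright walls from z = 18 to 73 mm, vertical corners rounded to 15 mm radius, 8 binding posts on top up to z = 96 mm. Two fixing ears 4 mm thick lie on the plate against it: at the wall x = -50 from y = -71 to -55 mm, reaching 20 mm out (start), and at the wall y = 70 from x = 35 to 51 mm, reaching 20 mm out (end).
- plate: Steel base plate of the box, same frame: 160 (x) by 210 (y) mm, upper face level at z = 18 mm. A brass earth post 16 mm wide and 22 mm high stands on it at x = -66, y = -88 mm.
- seam_start (a point): Start of the joint, on the line where wall and plate meet, 10 mm from the ear near the earth post; box frame (-50, -45, 18) mm. Axes as the box.
- seam_corner (a point): Middle of the rounded corner of the joint, on the line where wall and plate meet; box frame (-45.6, 65.6, 18) mm. Axes as the box.
- seam_end (a point): End of the joint, on the line where wall and plate meet, 10 mm from the other ear; box frame (25, 70, 18) mm. Axes as the box.
- pen: Loose cordless pen probe, 158 mm long, 65 to 105 g: grey handle 24 mm (own x) by 22 mm (own y), from z = -45 to +50 mm, thin black nose 5 mm thick, white nylon ball tip that slides easily (friction about 0.25). Origin on the axis, 105 mm from the ball; own z runs towards the tail. In the rest it leans 40 degrees, tail up towards the rest's -x, y level: grip it at its origin from straight above, closing along y.
- pen_tip (a point): Centre of the 6 mm nylon ball at the pen's tip. Axes as the pen. The pen is not reported while it is held.
- rest: Pen rest, fixed to the bench: dark base 130 by 75 by 14 mm, an inclined rail 14 mm wide under the pen, two cheeks (26 mm apart, 35 mm over all) beside the lowest 15 mm of the handle, and a forked stop (13 mm slot for the nose), all open above: the pen lifts straight up and goes back straight down. Origin under its centre; the lying pen's origin is 98 mm above it, the ball at (67, 0, 18) mm.
- calibrator: Bystander: handheld calibrator lying loose on the bench, 190 by 92 by 42 mm, origin under its centre.
- resistor: Bystander: loose standard resistor, a grey can of 56 mm diameter and 99 mm height over its two brass posts, origin under its centre.
- link: Bystander: loose flat brass shorting link, 60 by 16 by 6 mm, origin under its centre.
Mind the look-alikes: they are no part of the job. What is shaped like the pen but orange or pink is not meant.

How it is judged (in metres and radians):
On the way, in this order (a step that is already met when the one before it is completed fails the run):
1. pen tip in the joint on the long side, 3 mm from its start, touching cover and plate (y of pen_tip in the frame of box between -0.046 and -0.038 m and x of pen_tip in the frame of box below -0.047 m and z of pen_tip in the frame of box below 0.025 m and contact force between pen and cover above 0.2 N and contact force between pen and plate above 0.2 N), for 0.05 s.
2. pen tip in the joint on the long side, 21 mm from its start, touching cover and plate (y of pen_tip in the frame of box between -0.028 and -0.02 m and x of pen_tip in the frame of box below -0.047 m and z of pen_tip in the frame of box below 0.025 m and contact force between pen and cover above 0.2 N and contact force between pen and plate above 0.2 N), for 0.05 s.
3. pen tip in the joint on the long side, 39 mm from its start, touching cover and plate (y of pen_tip in the frame of box between -0.01 and -0.002 m and x of pen_tip in the frame of box below -0.047 m and z of pen_tip in the frame of box below 0.025 m and contact force between pen and cover above 0.2 N and contact force between pen and plate above 0.2 N), for 0.05 s.
4. pen tip in the joint on the long side, 57 mm from its start, touching cover and plate (y of pen_tip in the frame of box between 0.008 and 0.016 m and x of pen_tip in the frame of box below -0.047 m and z of pen_tip in the frame of box below 0.025 m and contact force between pen and cover above 0.2 N and contact force between pen and plate above 0.2 N), for 0.05 s.
5. pen tip in the joint on the long side, 75 mm from its start, touching cover and plate (y of pen_tip in the frame of box between 0.026 and 0.034 m and x of pen_tip in the frame of box below -0.047 m and z of pen_tip in the frame of box below 0.025 m and contact force between pen and cover above 0.2 N and contact force between pen and plate above 0.2 N), for 0.05 s.
6. pen tip in the joint on the long side, 93 mm from its start, touching cover and plate (y of pen_tip in the frame of box between 0.044 and 0.052 m and x of pen_tip in the frame of box below -0.047 m and z of pen_tip in the frame of box below 0.025 m and contact force between pen and cover above 0.2 N and contact force between pen and plate above 0.2 N), for 0.05 s.
7. pen tip in the joint at the rounded corner, touching cover and plate (distance between pen_tip and seam_corner below 0.008 m and contact force between pen and cover above 0.2 N and contact force between pen and plate above 0.2 N), for 0.05 s.
8. pen tip in the joint on the short side, 50 mm before its end, touching cover and plate (x of pen_tip in the frame of box between -0.029 and -0.021 m and y of pen_tip in the frame of box above 0.067 m and z of pen_tip in the frame of box below 0.025 m and contact force between pen and cover above 0.2 N and contact force between pen and plate above 0.2 N), for 0.05 s.
9. pen tip in the joint on the short side, 28 mm before its end, touching cover and plate (x of pen_tip in the frame of box between -0.007 and 0.001 m and y of pen_tip in the frame of box above 0.067 m and z of pen_tip in the frame of box below 0.025 m and contact force between pen and cover above 0.2 N and contact force between pen and plate above 0.2 N), for 0.05 s.
10. pen tip in the joint on the short side, 5 mm before its end, touching cover and plate (x of pen_tip in the frame of box between 0.016 and 0.024 m and y of pen_tip in the frame of box above 0.067 m and z of pen_tip in the frame of box below 0.025 m and contact force between pen and cover above 0.2 N and contact force between pen and plate above 0.2 N), for 0.05 s.
At the end, for the whole second after the job is handed in: The pen lies still in its rest again, nose in the fork, within about 12 mm of how it lay at first and leaning 31 to 49 degrees from vertical (x of pen_tip in the frame of rest between 0.055 and 0.08 m and y of pen_tip in the frame of rest between -0.01 and 0.01 m and z of pen_tip in the frame of rest below 0.035 m and angle between pen's own z axis and vertical between 0.55 and 0.85 rad and linear speed of pen below 0.01 m/s); the robot touches nothing.
It fails at once if pressing the pen against cover or plate with more than 15 N (contact force between pen and cover above 15 N or contact force between pen and plate above 15 N).
It fails at once if the pen moving faster than 80 mm/s while it touches the box (contact force between pen and box above 0.5 N and linear speed of pen above 0.08 m/s).
It fails at once if a bystander (calibrator, standard resistor or link) moved by more than 15 mm (distance of any of calibrator, resistor, link from where it was at the start of the episode above 0.015 m).
It also fails if it takes over 72 s, if anything falls off the work surface, if the arm or the gripper's body presses on something with over 40 N, if the wrist force passes 120 N, or if a joint passes its speed limit or range.

## Working session

There is one attempt and no reset: what is moved stays moved. The work goes in short steps, Python scripts to look and compute and a tool call to move; the robot and the scene stay as the last step left them, time stands still between calls to the robot, and variables do not carry over. Pictures are saved under pics/ and viewed, and the job is handed in when it is done.

Besides the shell and the picture viewer there is one more tool, called as name(argument=value, ...) on one line, values as JSON. play_rows: Moves the arm, as the interface text tells. Its arguments: {"type":"object","properties":{"slide":{"type":"array"},"turn":{"type":"array"},"fingers":{"type":"array"}},"required":["slide","turn","fingers"]}

```bash
ls; mkdir -p pics
python3 - <<'E'
from cell import ctrl, vision
import cv2
print(ctrl.read_state())
for n in ["side","top","wrist"]:
    p=vision.camera_params(n); print(n,p)
    im,d=vision.get_image(n); cv2.imwrite(f"pics/{n}0.png",im)
    import numpy as np; np.save(f"pics/{n}0.npy",d)
E
```

```text
pics
{'clock': 0.0, 'qpos': array([-1.3998163 ,  0.62933434,  0.03844344,  1.5183911 , -0.02699301,
        0.99627001, -0.02000108]), 'qd': array([ 0.00123337,  0.00051268,  0.00128249, -0.00104755,  0.00037758,
        0.00088901,  0.00085772]), 'tau': array([ 1.67974966e-03, -5.63417029e+01,  1.22629903e+00, -1.93443185e+01,
        1.08518475e-02,  1.06127738e-02, -1.29947099e-05]), 'eef_pos': array([152.30088747, 631.26038871, 230.38935803]), 'tool_rot': array([-3.13970819e+00,  3.13433967e-05,  2.90481366e+00]), 'force': array([-1.12608221,  0.43157809,  0.03513505]), 'torque': array([0.02940561, 0.01931448, 0.01084024]), 'width': 85.27865022964131}
side {'fx': 383.62437579436585, 'fy': 383.62437579436585, 'cx': 252.37207132339293, 'cy': 193.42381440996283, 'dist_coeffs': array([0.01497098, 0.        , 0.        , 0.        , 0.        ]), 'position': array([ 85.64533584, 515.49064123, 707.92332028]), 'rotation': array([ 0.82520233,  0.01352674, -2.41108198])}
top {'fx': 489.2297408445183, 'fy': 489.2297408445183, 'cx': 254.51743845831137, 'cy': 193.36271759844612, 'dist_coeffs': array([-0.07288602,  0.        ,  0.        ,  0.        ,  0.        ]), 'position': array([ 346.79646047,   12.87363637, 1275.244207  ]), 'rotation': array([ 0.18058813,  0.02945341, -1.57930589])}
wrist {'fx': 289.35713474667983, 'fy': 289.35713474667983, 'cx': 253.34777081247503, 'cy': 194.2471682165062, 'dist_coeffs': array([-0.05621231,  0.        ,  0.        ,  0.        ,  0.        ]), 'position': array([ 79.47073184, 649.60221216, 373.06904829]), 'rotation': array([-0.29843778,  0.00274357,  1.33382644])}
```

View pics/side0.png

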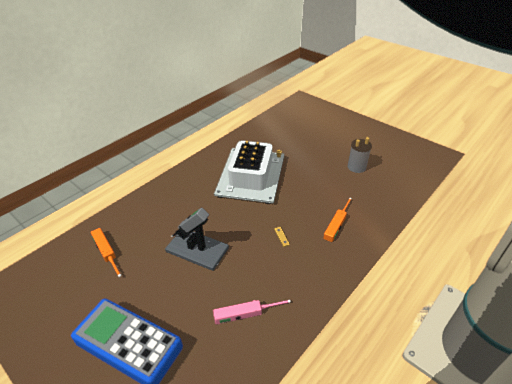

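View pics/top0.png

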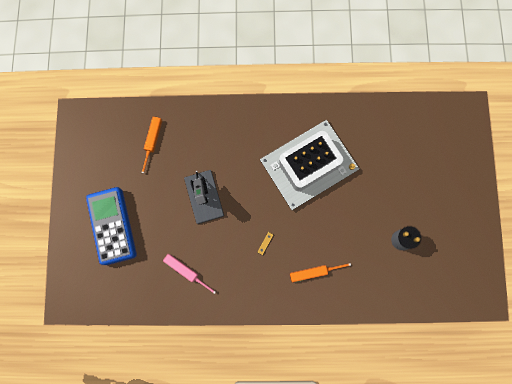

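View pics/wrist0.png

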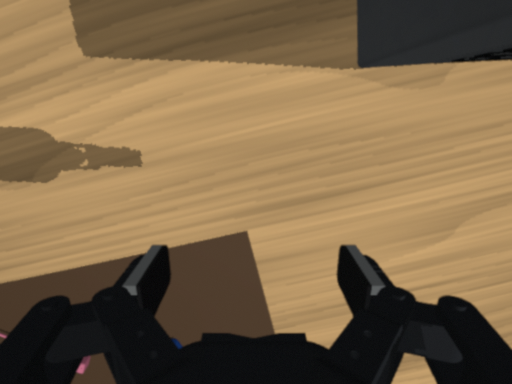

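Candidates for the pen, in the top view: grey pen lying in the dark rest (205,190), orange pen-like (152,135), orange pen-like (315,272), pink (185,270). Only the grey one in the rest fits the description, so I choose it. Next I'll check it in a close crop and measure.

```bash
cat > h.py <<'E'
import numpy as np, cv2
from scipy.spatial.transform import Rotation as R
from cell import ctrl, vision
def cloud(p,d):
    K=np.array([[p['fx'],0,p['cx']],[0,p['fy'],p['cy']],[0,0,1]])
    h,w=d.shape; u,v=np.meshgrid(np.arange(w),np.arange(h))
    n=cv2.undistortPoints(np.stack([u,v],-1).reshape(-1,1,2).astype(float),K,p['dist_coeffs']).reshape(h,w,2)
    c=np.stack([n[...,0]*d,-n[...,1]*d,-d],-1)
    P=c@R.from_euler('xyz',p['rotation']).as_matrix().T+p['position']
    P[d<=0]=np.nan
    return P
def proj(p,X):
    K=np.array([[p['fx'],0,p['cx']],[0,p['fy'],p['cy']],[0,0,1]])
    c=(np.atleast_2d(X)-p['position'])@R.from_euler('xyz',p['rotation']).as_matrix()
    c=c*[1,-1,-1]
    return cv2.projectPoints(c.astype(float),np.zeros(3),np.zeros(3),K,p['dist_coeffs'])[0].reshape(-1,2)
E
python3 - <<'E'
from h import *
for n in ["top","side"]:
    p=vision.camera_params(n); d=np.load(f"pics/{n}0.npy"); im=cv2.imread(f"pics/{n}0.png")
    P=cloud(p,d); np.save(f"pics/{n}P.npy",P)
    pts={'top':[(320,122),(357,170),(293,208),(262,160),(310,157),(205,190),(198,175),(214,215),(300,300)],'side':[(250,155),(225,190),(195,240),(200,215),(290,310)]}[n]
    for u,v in pts: print(n,u,v,P[v,u].round(1))
im=cv2.imread("pics/top0.png")
cv2.imwrite("pics/ctop.png",cv2.resize(np.hstack([im[150:240,165:255],im[110:220,250:370][10:100,:]]),None,fx=3.7,fy=3.7,interpolation=cv2.INTER_CUBIC))
im=cv2.imread("pics/side0.png")
cv2.imwrite("pics/cside.png",cv2.resize(im[130:280,150:300],None,fx=4,fy=4,interpolation=cv2.INTER_CUBIC))
E
```

```text
top 320 122 [ 773.4 -130.9    4.3]
top 357 170 [ 635.1 -221.8   19.6]
top 293 208 [536.8 -51.6  17.9]
top 262 160 [666.1  27.4  18.5]
top 310 157 [657.4 -94.4  75.9]
top 205 190 [583.4 175.1  39.8]
top 198 175 [629.8 198.1  10.6]
top 214 215 [521.3 154.1  16. ]
top 300 300 [301.8 -65.2   1.8]
side 250 155 [657.  -99.8  75.4]
side 225 190 [655.9   3.   17.6]
side 195 240 [576.6 179.6  29.9]
side 200 215 [541.2 181.  137.9]
side 290 310 [311.9 162.4   1.4]
```

View pics/ctop.png

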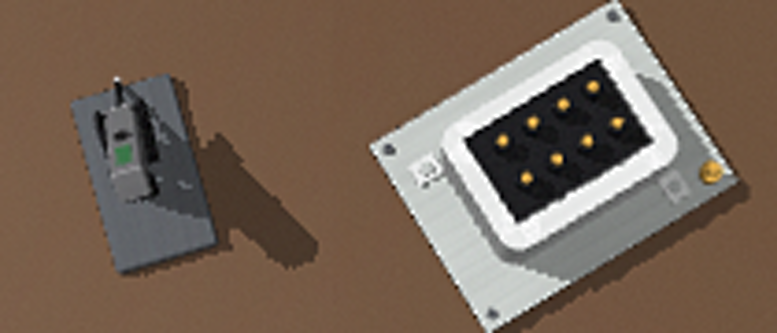

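View pics/cside.png

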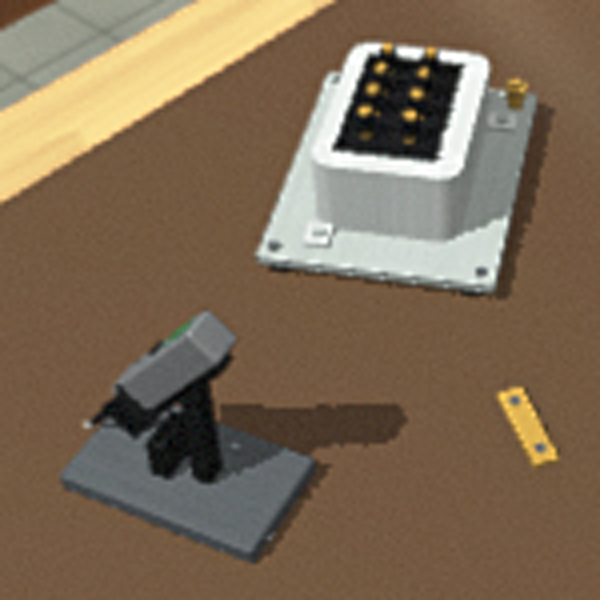

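The crops show the grey pen in its rest: ball at about (116,80) in the top crop, tail towards the robot. The box's earth post is at (710,172), the start ear at (675,187) and the end ear at (428,170). Now I'll fit the poses.

Run:
```python
from h import *
from scipy.optimize import minimize
def rect(xy):
    (c,s,a)=cv2.minAreaRect(xy.astype(np.float32)); return np.round(c,1),np.round(s,1),round(a,2)
Pt=np.load("pics/topP.npy").reshape(-1,3); Ps=np.load("pics/sideP.npy").reshape(-1,3)
for n,P in (("top",Pt),("side",Ps)):
    P=P[np.isfinite(P).all(1)]
    b=P[(abs(P[:,0]-650)<160)&(abs(P[:,1]+95)<160)]
    pl=b[(b[:,2]>12)&(b[:,2]<30)]; 
    cv=b[(b[:,2]>66)&(b[:,2]<82)]
    print(n,"plate",rect(pl[:,:2]),np.median(pl[:,2]),len(pl),"cover",rect(cv[:,:2]),np.median(cv[:,2]),len(cv))
    r=P[(abs(P[:,0]-570)<110)&(abs(P[:,1]-175)<90)]
    rb=r[(r[:,2]>9)&(r[:,2]<19)]
    print("rest",rect(rb[:,:2]),np.median(rb[:,2]),len(rb))
    pn=r[(r[:,2]>80)]; print("pen",rect(pn[:,:2]),pn[:,2].max(),len(pn))
    bench=P[(abs(P[:,0]-400)<80)&(abs(P[:,1])<250)]; print("bench z",np.median(bench[:,2]))
```

```text
top plate (array([654.9, -96.8]), array([161.6, 211.8]), 30.66) 18.056305399772214 2380 cover (array([654.5, -97.2]), array([101.1, 142.3]), 30.43) 73.88344067340586 1934
rest (array([587.7, 183.6]), array([161.5, 134.4]), 15.65) 13.873304007134038 992
pen (array([568.1, 181.9]), array([71.8, 24.4]), 18.42) 147.1959068920703 236
bench z 1.2327873349032643
side plate (array([653.5, -97.4]), array([161.1, 215.4]), 30.63) 18.402855437418793 1420 cover (array([653.2, -97.6]), array([100.3, 144.8]), 30.66) 73.9703879531877 1021
rest (array([571.7, 183. ]), array([132.5,  75. ]), 16.71) 14.085645256911562 1110
pen (array([565.7, 183.6]), array([70.6, 22.5]), 17.77) 143.9773183881357 401
bench z 1.6615008821200945
```

```bash
cat >> h.py <<'E'
def goal(x,y,z,yaw,quiet=False):
    s=ctrl.read_state(); Rt=R.from_euler('xyz',s['tool_rot']).as_matrix()
    d=Rt.T@(np.array([x,y,z])-s['eef_pos'])
    cy=np.arctan2(Rt[1,0],Rt[0,0]); t=(cy-yaw+np.pi)%(2*np.pi)-np.pi
    print("clk",round(s['clock'],2),"pos",s['eef_pos'].round(1),"rot",s['tool_rot'].round(3),"q",s['qpos'].round(2),"F",s['force'].round(2),"w",round(s['width'],1)); print("shift",d.round(1),"turn",round(t,3))
    return d,t
E
python3 - <<'E'
from h import *
P=np.load("pics/sideP.npy").reshape(-1,3)
for n in("side","top"):
    P=np.load(f"pics/{n}P.npy").reshape(-1,3);P=P[np.isfinite(P).all(1)]
    r=P[(abs(P[:,0]-571)<85)&(abs(P[:,1]-183)<75)]
    rb=r[(r[:,2]>9)&(r[:,2]<19)]; print(cv2.minAreaRect(rb[:,:2].astype(np.float32)))
    pn=r[r[:,2]>75]
    # pen symmetric centreline in y
    a=np.deg2rad(16.7); q=(pn[:,:2]-[571.5,183])@np.array([[np.cos(a),-np.sin(a)],[np.sin(a),np.cos(a)]])
    print(q.min(0),q.max(0))
    for lo in range(-45,35,10):
        m=(q[:,0]>=lo)&(q[:,0]<lo+10)
        if m.sum()>3: print(lo,q[m,1].min().round(1),q[m,1].max().round(1),pn[m,2].max().round(1))
goal(571,183,231,.29)
E
```

```text
((571.7031860351562, 182.97760009765625), (132.49810791015625, 75.0435791015625), 16.71405601501465)
[-40.54547175  -9.37226941] [34.73560396 16.82144052]
-45 -8.7 10.2 135.2
-35 -9.4 11.6 143.1
-25 -7.7 10.9 144.0
-15 -1.7 11.9 135.5
-5 -7.4 11.1 120.9
5 1.9 14.1 113.3
15 -3.4 16.8 97.3
25 -8.4 16.5 83.5
((571.9905395507812, 177.3706512451172), (141.37139892578125, 113.95311737060547), 0.5796151161193848)
[-39.24748553 -17.70969163] [36.02879965 17.31363591]
-45 -10.1 10.1 138.7
-35 -10.8 11.2 147.2
-25 -11.0 10.0 145.8
-15 -11.2 10.6 137.6
-5 -11.1 9.6 126.5
5 -11.4 8.6 115.8
15 -17.7 17.3 100.7
25 -15.9 15.6 87.9
clk 0.15 pos [152.3 631.4 230.6] rot [-3.14   0.     2.905] q [-1.4   0.63  0.04  1.52 -0.03  1.   -0.02] F [ 0.16 -0.29  0.03] w 85.9
shift [-5.122e+02 -3.377e+02  1.000e-01] turn 2.615
```

play_rows(slide=[[-51,-34,0],[-102,-68,0],[-153,-102,0],[-204,-136,0],[-256,-169,0]], turn=[0.18,0.36,0.54,0.72,0.9], fingers=[1,1,1,1,1])

```text
clock: 0.78
eef_pos: [362.5, 405.5, 230.9]
tool_rot: [-3.141, 0.001, 1.999]
force: [1.2, 0.7, -0.2]
width: 86.0
```

```bash
python3 -c "
from h import *
goal(571.5,183,231,.2915)"
```

```text
clk 0.78 pos [362.5 405.5 230.9] rot [-3.141e+00  1.000e-03  1.999e+00] q [-1.09  0.49  0.29  1.82 -0.18  0.86 -0.28] F [ 1.25  0.67 -0.18] w 86.0
shift [-2.893e+02  9.770e+01  1.000e-01] turn 1.708
```

play_rows(slide=[[-58,20,0],[-116,39,0],[-174,59,0],[-232,78,0],[-289,98,0]], turn=[0.18,0.36,0.54,0.72,0.9], fingers=[1,1,1,1,1])

```text
clock: 1.4
eef_pos: [572.7, 182.0, 231.0]
tool_rot: [-3.141, 0.001, 1.094]
force: [0.9, 1.3, 0.8]
width: 85.2
```

```bash
python3 -c "
from h import *
goal(571.5,183,231,.2915)"
```

```text
clk 1.4 pos [572.7 182.  231. ] rot [-3.141e+00  1.000e-03  1.094e+00] q [-0.68  0.61  0.54  1.67 -0.37  0.96 -0.49] F [0.89 1.31 0.82] w 85.2
shift [ 0.4 -1.5 -0. ] turn 0.802
```

play_rows(slide=[[0.4,-1.5,0],[0.4,-1.5,0],[0.4,-1.5,0],[0.4,-1.5,0],[0.4,-1.5,0]], turn=[0.17,0.34,0.51,0.68,0.802], fingers=[1,1,1,1,1])

```text
clock: 2.02
eef_pos: [571.3, 183.1, 230.6]
tool_rot: [3.141, 0.002, 0.287]
force: [-0.4, -0.3, 0.2]
width: 85.4
```

```bash
python3 -c "
from h import *
goal(571.5,183,231,.2915)
p=vision.camera_params('wrist'); im,d=vision.get_image('wrist'); cv2.imwrite('pics/w1.png',im); np.save('pics/w1.npy',d)
a=.2915;c,s=np.cos(a),np.sin(a)
def rest(x,y,z): return np.array([571.5+c*x-s*y,183+s*x+c*y,z])
for q in [(0,0,98),(67,0,18)]: print(proj(p,rest(*q)))
P=cloud(p,d).reshape(-1,3); P=P[np.isfinite(P).all(1)]
q=np.c_[(P[:,0]-571.5)*c+(P[:,1]-183)*s,-(P[:,0]-571.5)*s+(P[:,1]-183)*c,P[:,2]]
m=(abs(q[:,0])<90)&(abs(q[:,1])<60)
b=q[m&(q[:,2]>10)&(q[:,2]<18)]; print('base',b.min(0),b.max(0))
for lo in range(-45,75,10):
  w=q[m&(q[:,2]>21)&(q[:,0]>=lo)&(q[:,0]<lo+10)&(q[:,2]<160)]
  if len(w)>5: print(lo,np.percentile(w[:,1],[1,99]).round(1),w[:,2].max().round(1),len(w))
"
```

```text
clk 2.02 pos [571.3 183.1 230.6] rot [3.141e+00 2.000e-03 2.870e-01] q [-0.81  0.67  0.77  1.68 -0.53  1.02 -1.15] F [-0.44 -0.31  0.18] w 85.4
shift [ 0.2  0.2 -0.4] turn -0.004
[[253.67377709 184.53183304]]
[[253.27564306 112.23501691]]
base [-64.11404412 -40.00512307  10.12164582] [65.00169827 36.01019356 16.61427114]
-45 [-11.6   8.7] 133.8 48
-35 [-11.8   8.9] 142.3 164
-25 [-12.4   9.5] 143.4 332
-15 [-12.    8.9] 137.0 360
-5 [-12.5   9.1] 125.6 341
5 [-18.8  15.5] 114.2 381
15 [-19.2  15.1] 99.0 366
25 [-19.3  15.1] 87.7 394
35 [-19.6  15.2] 74.6 154
45 [-4.2 -0.7] 47.5 40
55 [-4.3 -0.8] 35.6 35
65 [-4.3 -0.8] 23.4 11
```

View pics/w1.png

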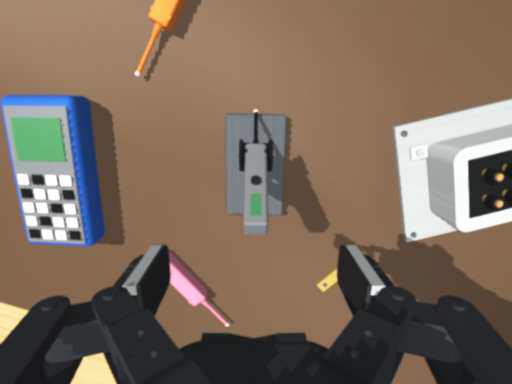

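```bash
python3 -c "
from h import *
p=vision.camera_params('wrist'); d=np.load('pics/w1.npy')
a=.2915;c,s=np.cos(a),np.sin(a)
P=cloud(p,d).reshape(-1,3); P=P[np.isfinite(P).all(1)]
q=np.c_[(P[:,0]-571.5)*c+(P[:,1]-183)*s,-(P[:,0]-571.5)*s+(P[:,1]-183)*c+1.8,P[:,2]]
for lo in range(0,50,5):
  w=q[(abs(abs(q[:,1])-15.5)<2)&(q[:,2]>21)&(q[:,0]>=lo)&(q[:,0]<lo+5)&(q[:,2]<160)]
  if len(w)>1: print(lo,w[:,2].min().round(1),w[:,2].max().round(1),len(w))
goal(571.8,182.2,160,.2915)
"
```

```text
5 63.4 67.5 24
10 67.3 72.3 29
15 69.8 76.2 31
20 67.5 79.9 38
25 65.5 81.1 52
30 64.9 74.8 46
35 60.5 70.0 40
clk 2.08 pos [571.2 183.3 230.5] rot [3.141e+00 2.000e-03 2.850e-01] q [-0.81  0.67  0.77  1.68 -0.53  1.02 -1.15] F [ 0.05 -0.14  1.15] w 85.5
shift [ 0.3  1.1 70.5] turn -0.007
```

play_rows(slide=[[0.3,1.1,40],[0.3,1.1,85],[0.3,1.1,120],[0.3,1.1,140],[0.3,1.1,150]], turn=[-0.007,-0.007,-0.007,-0.007,-0.007], fingers=[1,1,1,1,1])

```text
clock: 2.7
eef_pos: [571.5, 182.0, 79.7]
tool_rot: [3.141, 0.002, 0.292]
force: [-0.7, 0.4, 0.6]
width: 85.2
```

```bash
python3 -c "
from h import *
goal(571.8,182.2,79,.2915)
p=vision.camera_params('wrist'); im,d=vision.get_image('wrist'); cv2.imwrite('pics/w2.png',im)
im,d=vision.get_image('side'); cv2.imwrite('pics/s2.png',cv2.resize(im[130:310,110:320],None,fx=3,fy=3))
"
```

```text
clk 2.7 pos [571.5 182.   79.7] rot [3.141e+00 2.000e-03 2.920e-01] q [-0.72  0.85  0.61  1.79 -0.69  0.73 -1.01] F [-0.69  0.39  0.55] w 85.2
shift [ 0.3 -0.1  0.7] turn 0.001
```

View pics/w2.png

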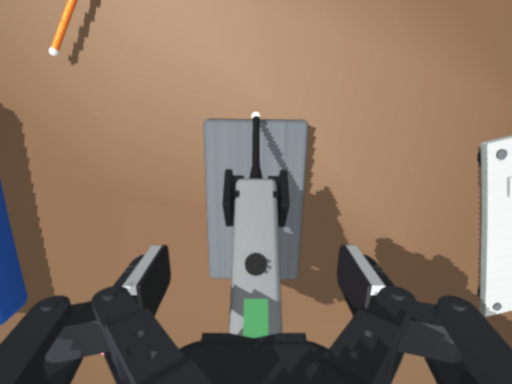

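View pics/s2.png

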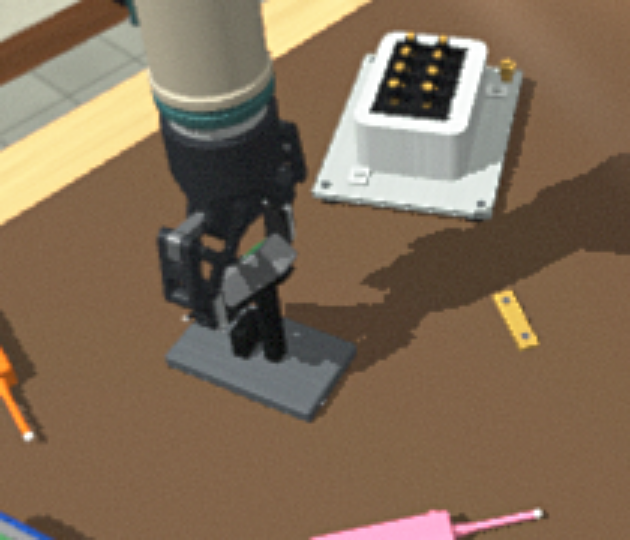

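The pen's axis (column 255) lies midway between the pads (152 and 352), so I close.

play_rows(slide=[[0.3,0,0.7],[0.3,0,0.7],[0.3,0,0.7],[0.3,0,0.7],[0.3,0,0.7]], turn=[0,0,0,0,0], fingers=[0.5,0.3,0.2,0,0])

```text
clock: 3.42
eef_pos: [572.2, 182.2, 80.1]
tool_rot: [3.141, 0.001, 0.292]
force: [-0.2, 0.2, 4.8]
width: 21.3
```

play_rows(slide=[[0,0,0],[0,0,0],[0,0,0]], turn=[0,0,0], fingers=[0,0,0])

```text
clock: 3.8
eef_pos: [572.2, 182.2, 80.1]
tool_rot: [3.141, 0.001, 0.292]
force: [0.3, 0.1, 2.5]
width: 21.5
```

```bash
python3 -c "
from h import *
goal(571.8,182.2,79,.2915); s=ctrl.read_state(); print(s['eef_pos'],s['tool_rot'],s['torque'])
p=vision.camera_params('wrist'); im,d=vision.get_image('wrist'); cv2.imwrite('pics/w3.png',im)
"
```

```text
clk 3.8 pos [572.2 182.2  80.1] rot [3.141e+00 1.000e-03 2.920e-01] q [-0.72  0.85  0.61  1.79 -0.69  0.73 -1.01] F [0.25 0.14 2.48] w 21.5
shift [-0.4 -0.1  1.1] turn 0.0
[572.2030463  182.21359364  80.11227049] [3.14089640e+00 1.38914445e-03 2.91817935e-01] [-0.01128524  0.0934124  -0.05308831]
```

View pics/w3.png

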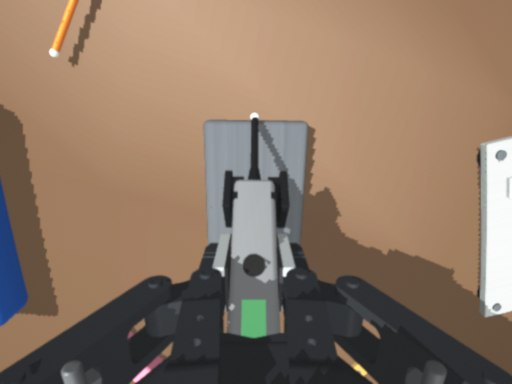

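play_rows(slide=[[0,0,-8],[0,0,-25],[0,0,-55],[0,0,-85],[0,0,-105]], turn=[0,0,0,0,0], fingers=[0,0,0,0,0])

```text
clock: 4.47
eef_pos: [573.0, 182.2, 187.7]
tool_rot: [3.141, -0.001, 0.292]
force: [-0.1, 0.1, -1.3]
width: 21.6
```

```bash
cat >> h.py <<'E'
def ball(im,d,p,uv,r=25):
    h=cv2.cvtColor(im,cv2.COLOR_BGR2HSV); u,v=map(int,uv); m=((h[...,2]>150)&(h[...,1]<60)).astype(np.uint8)
    w=np.zeros_like(m); w[max(0,v-r):v+r,u-r:u+r]=1; n,l,st,c=cv2.connectedComponentsWithStats(m*w)
    return [(c[i].round(1),st[i,4],np.median(d[l==i])) for i in range(1,n)]
E
python3 -c "
from h import *
goal(555,-150.6,185,-.251); 
p=vision.camera_params('wrist'); im,d=vision.get_image('wrist'); cv2.imwrite('pics/w4.png',im)
P=cloud(p,d); s=ctrl.read_state(); Rt=R.from_euler('xyz',s['tool_rot']).as_matrix()
for c,n,dd in ball(im,d,p,(254,117)):
  u,v=np.round(c).astype(int); print(c,n,dd,P[v,u],'tool',Rt.T@(P[v,u]-s['eef_pos']))
"
```

```text
clk 4.47 pos [573.  182.2 187.7] rot [ 3.141e+00 -1.000e-03  2.920e-01] q [-0.78  0.72  0.73  1.72 -0.57  0.93 -1.1 ] F [-0.11  0.07 -1.31] w 21.6
shift [-112.9  313.6    2.9] turn 0.543
[253.9 115. ] 45 196.88174 [639.23377897 201.78612125 126.81757677] tool [ 6.74240901e+01 -6.50358570e-02  6.34003848e+01]
```

View pics/w4.png

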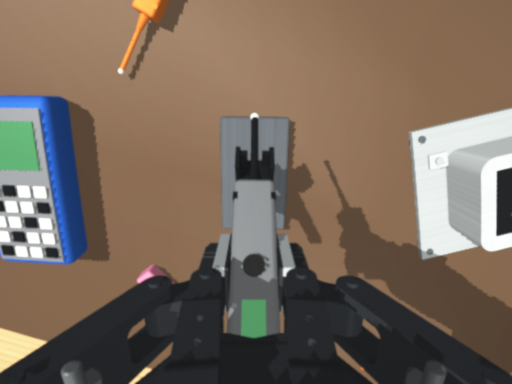

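play_rows(slide=[[-11,30,0],[-29,82,0],[-48,135,0],[-67,187,0],[-82,230,0]], turn=[0.1,0.22,0.34,0.46,0.543], fingers=[0,0,0,0,0])

```text
clock: 5.15
eef_pos: [560.4, -65.6, 189.7]
tool_rot: [-3.141, -0.004, -0.26]
force: [0.1, 0.7, -0.1]
width: 21.0
```

```bash
python3 -c "
from h import *
goal(555,-150.6,120,-.251)"
```

```text
clk 5.15 pos [560.4 -65.6 189.7] rot [-3.141 -0.004 -0.26 ] q [-0.45  0.7   0.85  1.82 -0.66  0.92 -1.12] F [ 0.09  0.7  -0.07] w 21.0
shift [16.3 83.5 69.8] turn -0.009
```

play_rows(slide=[[8,38,0],[16,75,0],[16.3,83.5,10],[16.3,83.5,35],[16.3,83.5,60]], turn=[-0.009,-0.009,-0.009,-0.009,-0.009], fingers=[0,0,0,0,0])

```text
clock: 5.78
eef_pos: [554.1, -150.4, 128.6]
tool_rot: [-3.141, -0.003, -0.253]
force: [0.1, 0.3, -0.7]
width: 21.0
```

```bash
cat > look.py <<'E'
from h import *
import sys
BX=np.array([654.2,-97.2]);BA=np.deg2rad(30.6)
def b2w(x,y,z): c,s=np.cos(BA),np.sin(BA); return np.array([BX[0]+c*x-s*y,BX[1]+s*x+c*y,z])
def w2b(X): c,s=np.cos(BA),np.sin(BA); d=X[:2]-BX; return np.array([c*d[0]+s*d[1],-s*d[0]+c*d[1],X[2]])
E
python3 -c "
from look import *
goal(555,-150.6,92,-.251)
p=vision.camera_params('wrist'); im,d=vision.get_image('wrist'); cv2.imwrite('pics/w5.png',im); np.save('pics/w5.npy',d)
P=cloud(p,d); s=ctrl.read_state(); Rt=R.from_euler('xyz',s['tool_rot']).as_matrix()
for c,n,dd in ball(im,d,p,(254,115),12):
  u,v=np.round(c).astype(int); print(c,n,dd,'tool',Rt.T@(P[v,u]-s['eef_pos']),w2b(P[v,u]))
tip=s['eef_pos']+Rt@[67,0,63.]; print('tip',tip,w2b(tip))
# box seen by wrist cam
o=im.copy()
for q in [(-50,-45,18),(-45.6,65.6,18),(25,70,18),(-80,-105,18),(-80,105,18),(80,105,18),(-50,-55,73),(-50,55,73)]:
  uv=proj(p,b2w(*q))[0]; cv2.circle(o,tuple(map(int,uv.round())),3,(0,0,255),1)
cv2.imwrite('pics/w5.png',o)
"
```

```text
clk 5.78 pos [ 554.1 -150.4  128.6] rot [-3.141e+00 -3.000e-03 -2.530e-01] q [-0.24  0.78  0.76  1.85 -0.73  0.81 -0.92] F [ 0.15  0.28 -0.74] w 21.0
shift [ 0.8  0.  36.6] turn -0.002
[253.2 115.2] 32 196.3913 tool [71.32608246  0.24218828 56.95542361] [-64.1055847  -43.32546589  68.33944969]
tip [ 616.93452939 -165.80169619   62.30551307] [-66.99706126 -40.07869512  62.30551307]
```

View pics/w5.png

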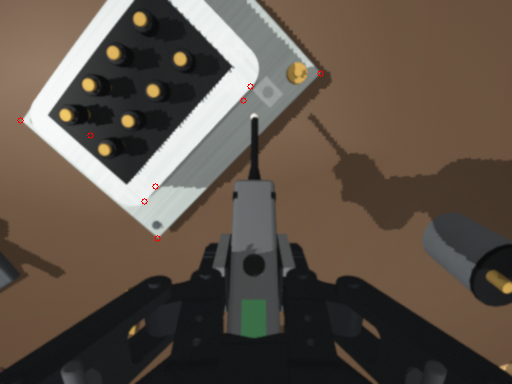

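play_rows(slide=[[1,0,12],[1,0,25],[1,0,35],[1,0,35],[1,0,35]], turn=[-0.002,-0.002,-0.002,-0.002,-0.002], fingers=[0,0,0,0,0])

```text
clock: 6.45
eef_pos: [553.4, -149.6, 90.9]
tool_rot: [-3.141, 0.002, -0.25]
force: [-0.1, 0.3, -0.8]
width: 21.0
```

```bash
cat > st.py <<'E'
from look import *
s=ctrl.read_state(); Rt=R.from_euler('xyz',s['tool_rot']).as_matrix()
np.set_printoptions(suppress=True,precision=2)
tip=s['eef_pos']+Rt@[67,0,63.]
c,sn=np.cos(BA),np.sin(BA); f=s['force']
print('clk',round(s['clock'],2),'tcp',s['eef_pos'],'yaw',round(s['tool_rot'][2],4),'tilt',s['tool_rot'][:2],'tipbox',w2b(tip),'Fbox',np.array([c*f[0]+sn*f[1],-sn*f[0]+c*f[1],f[2]]),'T',s['torque'])
E
cat > shot.py <<'E'
from look import *
import sys
for n,(a,b,c,d) in dict(wrist=(40,220,150,360),side=(130,230,200,330)).items():
    im,dd=vision.get_image(n); cv2.imwrite(f'pics/{n}_{sys.argv[1]}.png',cv2.resize(im[a:b,c:d],None,fx=3.5 if n=='wrist' else 5,fy=3.5 if n=='wrist' else 5,interpolation=cv2.INTER_CUBIC))
E
python3 st.py; python3 shot.py a; python3 st.py
```

```text
clk 6.45 tcp [ 553.42 -149.62   90.89] yaw -0.2503 tilt [-3.14  0.  ] tipbox [-66.04 -41.04  27.79] Fbox [ 0.1   0.27 -0.78] T [ 0.01 -0.02 -0.04]
clk 6.55 tcp [ 553.5  -149.56   91.04] yaw -0.2502 tilt [-3.14  0.  ] tipbox [-65.91 -41.04  27.95] Fbox [ 1.08 -0.49 -0.28] T [-0.01  0.01 -0.02]
```

View pics/wrist_a.png

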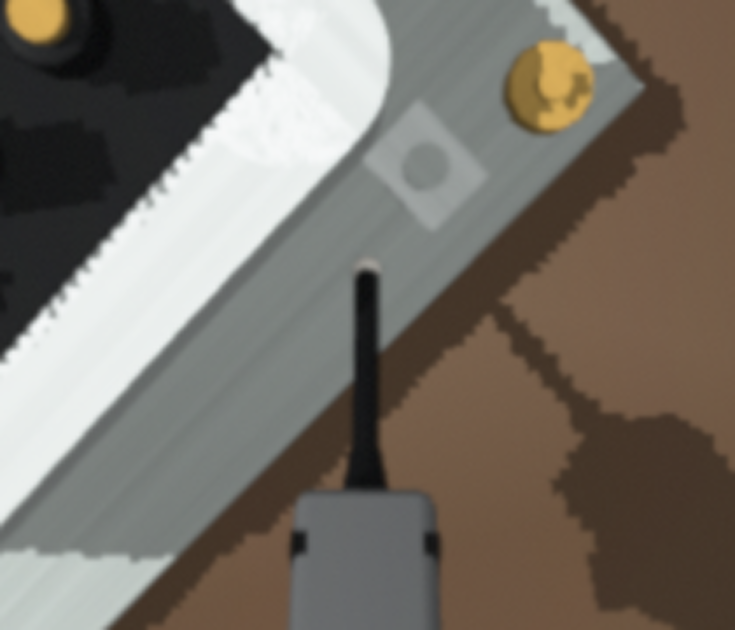

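View pics/side_a.png

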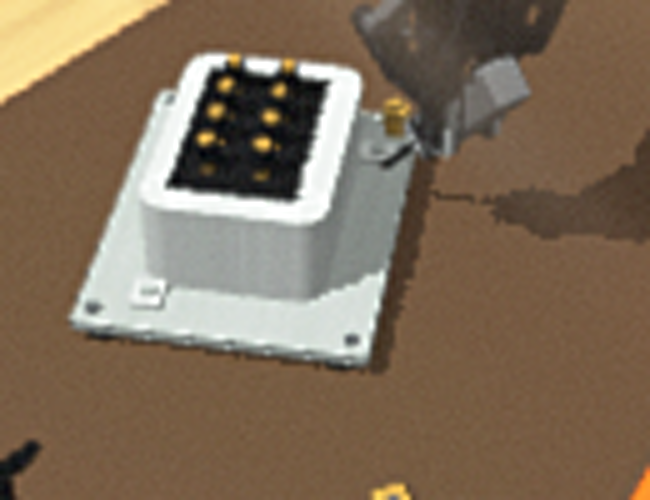

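play_rows(slide=[[0,0,1],[0,0,2],[0,0,3],[0,0,4],[0,0,4.5]], turn=[0,0,0,0,0], fingers=[0,0,0,0,0])

```text
clock: 7.18
eef_pos: [553.5, -149.5, 86.4]
tool_rot: [-3.141, 0.001, -0.25]
force: [-0.8, -0.0, -1.1]
width: 21.1
```

```bash
python3 st.py
```

```text
clk 7.17 tcp [ 553.47 -149.54   86.41] yaw -0.2502 tilt [-3.14  0.  ] tipbox [-65.94 -41.    23.32] Fbox [-0.7   0.39 -1.06] T [-0.03 -0.03  0.02]
```

play_rows(slide=[[0,0,0.5],[0,0,1],[0,0,1.5],[0,0,2]], turn=[0,0,0,0], fingers=[0,0,0,0])

```text
clock: 7.68
eef_pos: [553.4, -149.6, 84.4]
tool_rot: [-3.141, 0.001, -0.25]
force: [0.1, 0.3, -0.5]
width: 21.7
```

```bash
python3 st.py
```

```text
clk 7.67 tcp [ 553.45 -149.57   84.38] yaw -0.2503 tilt [-3.14  0.  ] tipbox [-65.98 -41.01  21.29] Fbox [ 0.19  0.22 -0.55] T [-0.02  0.03 -0.04]
```

play_rows(slide=[[0,0,0.4],[0,0,0.8],[0,0,1.2],[0,0,1.2]], turn=[0,0,0,0], fingers=[0,0,0,0])

```text
clock: 8.18
eef_pos: [553.4, -149.6, 83.4]
tool_rot: [-3.141, 0.001, -0.25]
force: [-0.5, 0.0, 1.9]
width: 21.2
```

```bash
python3 st.py
```

```text
clk 8.18 tcp [ 553.45 -149.61   83.39] yaw -0.2503 tilt [-3.14  0.  ] tipbox [-65.99 -41.06  20.31] Fbox [-0.4   0.27  1.94] T [0.08 0.03 0.  ]
```

play_rows(slide=[[0,0,0.1],[0,0,0.2]], turn=[0,0], fingers=[0,0])

```text
clock: 8.43
eef_pos: [553.4, -149.6, 83.3]
tool_rot: [-3.141, 0.001, -0.25]
force: [-1.6, 0.6, 2.4]
width: 20.9
```

```bash
python3 st.py
```

```text
clk 8.43 tcp [ 553.45 -149.6    83.28] yaw -0.2503 tilt [-3.14  0.  ] tipbox [-65.98 -41.04  20.2 ] Fbox [-1.07  1.28  2.43] T [ 0.03  0.08 -0.06]
```

play_rows(slide=[[0,0,0.3],[0,0,0.3]], turn=[0,0], fingers=[0,0])

```text
clock: 8.68
eef_pos: [553.5, -149.6, 83.1]
tool_rot: [-3.14, 0.001, -0.25]
force: [-1.4, 0.9, 4.0]
width: 21.4
```

```bash
python3 st.py
```

```text
clk 8.68 tcp [ 553.45 -149.61   83.14] yaw -0.2504 tilt [-3.14  0.  ] tipbox [-65.97 -41.06  20.07] Fbox [-0.75  1.45  3.97] T [ 0.16  0.14 -0.02]
```

play_rows(slide=[[1.1,-1.1,0],[2.2,-2.2,0],[3.4,-3.4,0],[4.5,-4.5,0],[5.6,-5.6,0]], turn=[0,0,0,0,0], fingers=[0,0,0,0,0])

```text
clock: 9.3
eef_pos: [560.4, -145.7, 83.2]
tool_rot: [-3.141, 0.001, -0.251]
force: [-0.7, 0.0, 3.0]
width: 21.5
```

```bash
python3 st.py; python3 shot.py b; python3 st.py
```

```text
clk 9.3 tcp [ 560.37 -145.69   83.16] yaw -0.2505 tilt [-3.14  0.  ] tipbox [-58.04 -41.23  20.1 ] Fbox [-0.59  0.37  2.99] T [-0.28  0.15 -0.07]
clk 9.4 tcp [ 560.77 -145.34   83.14] yaw -0.25 tilt [-3.14  0.  ] tipbox [-57.45 -41.11  20.11] Fbox [ 0.07 -0.39  2.27] T [-0.12 -0.16 -0.02]
```

View pics/wrist_b.png

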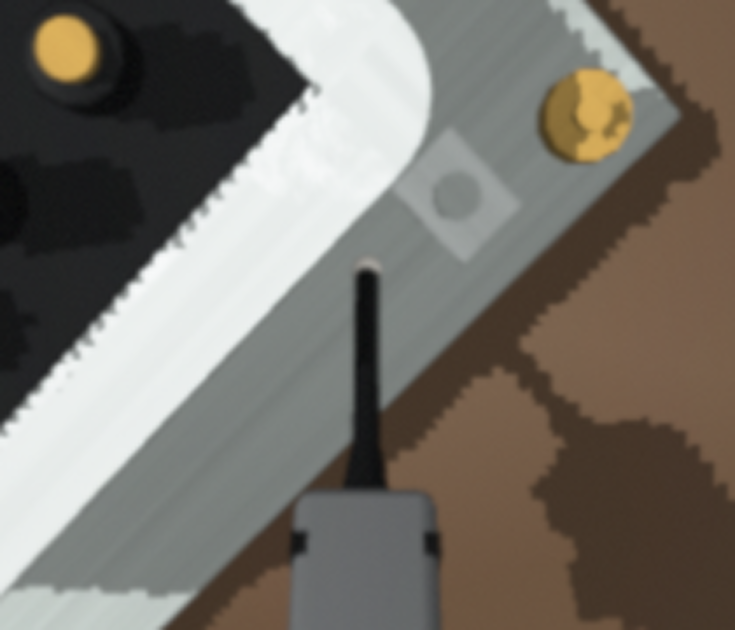

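play_rows(slide=[[0.8,-0.1,0],[1.6,-0.2,0],[2.5,-0.4,0],[3.2,-0.6,0]], turn=[0,0,0,0], fingers=[0,0,0,0])

```text
clock: 9.9
eef_pos: [564.0, -145.4, 83.1]
tool_rot: [-3.14, 0.001, -0.25]
force: [-1.8, 0.1, 4.6]
width: 21.2
```

```bash
python3 st.py
```

```text
clk 9.9 tcp [ 564.02 -145.4    83.12] yaw -0.2499 tilt [-3.14  0.  ] tipbox [-54.67 -42.79  20.08] Fbox [-1.47  1.02  4.64] T [ 0.02  0.29 -0.  ]
```

play_rows(slide=[[0.4,-0.4,0],[0.7,-0.7,0],[1.1,-1.1,0]], turn=[0,0,0], fingers=[0,0,0])

```text
clock: 10.28
eef_pos: [565.4, -144.9, 83.1]
tool_rot: [-3.14, 0.0, -0.25]
force: [-0.9, -0.7, 2.4]
width: 21.5
```

```bash
python3 st.py
```

```text
clk 10.28 tcp [ 565.44 -144.88   83.15] yaw -0.2501 tilt [-3.14  0.  ] tipbox [-53.2  -43.11  20.12] Fbox [-1.12 -0.13  2.41] T [-0.25  0.16 -0.09]
```

play_rows(slide=[[0.25,-0.25,0],[0.5,-0.5,0],[0.7,-0.7,0]], turn=[0,0,0], fingers=[0,0,0])

```text
clock: 10.65
eef_pos: [565.8, -144.7, 83.2]
tool_rot: [-3.141, 0.001, -0.251]
force: [-3.6, -0.5, 5.6]
width: 21.3
```

```bash
python3 st.py
```

```text
clk 10.65 tcp [ 565.8  -144.68   83.17] yaw -0.2505 tilt [-3.14  0.  ] tipbox [-52.86 -43.13  20.1 ] Fbox [-3.34  1.36  5.65] T [-0.46  0.63 -0.12]
```

play_rows(slide=[[0.25,-0.25,0],[0.5,-0.5,0]], turn=[0,0], fingers=[0,0])

```text
clock: 10.9
eef_pos: [566.0, -144.6, 83.2]
tool_rot: [-3.141, 0.002, -0.251]
force: [-4.7, -0.5, 6.5]
width: 21.5
```

```bash
python3 st.py
```

```text
clk 10.9 tcp [ 565.95 -144.57   83.18] yaw -0.2509 tilt [-3.14  0.  ] tipbox [-52.73 -43.11  20.07] Fbox [-4.28  1.95  6.52] T [-0.47  0.78 -0.16]
```

```bash
cat > nx.py <<'E'
from look import *
import sys
exec(open('st.py').read())
x,y,z=map(float,sys.argv[1:4]) # commanded tipbox target (end of call)
T=b2w(x,y,z); d=Rt.T@(T-tip)
print('shift',d.round(2),'fifths'); print([[round(float(v),2) for v in d*np.array([k/5,k/5,1])] for k in range(1,6)])
yb=s['tool_rot'][2]; print('turn',round(yb+0.2513,4))
E
python3 nx.py -52.5 -31 20.15
```

```text
clk 10.9 tcp [ 565.95 -144.57   83.18] yaw -0.2509 tilt [-3.14  0.  ] tipbox [-52.73 -43.11  20.07] Fbox [-4.28  1.95  6.52] T [-0.47  0.78 -0.16]
shift [-8.4  -8.73 -0.07] fifths
[[-1.68, -1.75, -0.07], [-3.36, -3.49, -0.07], [-5.04, -5.24, -0.07], [-6.72, -6.99, -0.07], [-8.4, -8.73, -0.07]]
turn 0.0004
```

```bash
cat > nx.py <<'E'
from look import *
import sys
exec(open('st.py').read())
# args: list of x,y per row ; z common
z=float(sys.argv[1]); pts=[tuple(map(float,a.split(','))) for a in sys.argv[2:]]
print([[round(float(v),1) if i<2 else round(float(v),2) for i,v in enumerate(Rt.T@(b2w(px,py,z)-tip))] for px,py in pts])
print([[round(float(v),2) for v in Rt.T@(b2w(px,py,z)-tip)] for px,py in pts])
E
python3 nx.py 20.1 -52.4,-40.9 -52.4,-38.4 -52.4,-35.9 -52.4,-33.4 -52.4,-30.9
```

```text
clk 10.9 tcp [ 565.95 -144.57   83.18] yaw -0.2509 tilt [-3.14  0.  ] tipbox [-52.73 -43.11  20.07] Fbox [-4.28  1.95  6.52] T [-0.47  0.78 -0.16]
[[-1.3, -1.8, -0.03], [-3.1, -3.6, -0.03], [-4.9, -5.3, -0.02], [-6.6, -7.1, -0.02], [-8.4, -8.9, -0.02]]
[[-1.33, -1.8, -0.03], [-3.1, -3.57, -0.03], [-4.86, -5.34, -0.02], [-6.63, -7.11, -0.02], [-8.4, -8.87, -0.02]]
```

play_rows(slide=[[-1.33,-1.8,-0.03],[-3.1,-3.57,-0.03],[-4.86,-5.34,-0.02],[-6.63,-7.11,-0.02],[-8.4,-8.87,-0.02]], turn=[0,0,0,0,0], fingers=[0,0,0,0,0])

```text
clock: 11.52
eef_pos: [560.0, -134.1, 83.3]
tool_rot: [3.142, 0.001, -0.251]
force: [-1.5, -3.2, 1.8]
width: 21.3
```

```bash
python3 nx.py 20.1 -52.4,-30.5 -52.4,-28 -52.4,-25.5 -52.4,-23 -52.4,-20.5
```

```text
clk 11.53 tcp [ 559.97 -134.08   83.27] yaw -0.2512 tilt [3.14 0.  ] tipbox [-52.57 -31.1   20.19] Fbox [-2.96 -1.98  1.79] T [-1.24  0.26 -0.28]
[[-0.3, -0.5, 0.09], [-2.1, -2.3, 0.09], [-3.8, -4.1, 0.09], [-5.6, -5.8, 0.09], [-7.4, -7.6, 0.09]]
[[-0.3, -0.54, 0.09], [-2.07, -2.31, 0.09], [-3.84, -4.08, 0.09], [-5.6, -5.84, 0.09], [-7.37, -7.61, 0.09]]
```

```bash
python3 nx.py 20.02 -52.4,-28.6 -52.4,-26.1 -52.4,-23.6 -52.4,-21.1 -52.4,-18.6|tail -1
```

```text
[[-1.65, -1.88, 0.17], [-3.41, -3.65, 0.17], [-5.18, -5.42, 0.17], [-6.95, -7.19, 0.17], [-8.72, -8.96, 0.18]]
```

play_rows(slide=[[-1.65,-1.88,0.17],[-3.41,-3.65,0.17],[-5.18,-5.42,0.17],[-6.95,-7.19,0.17],[-8.72,-8.96,0.18]], turn=[0,0,0,0,0], fingers=[0,0,0,0,0])

```text
clock: 12.15
eef_pos: [553.7, -123.4, 83.2]
tool_rot: [3.141, 0.001, -0.251]
force: [-1.0, -4.9, 1.8]
width: 21.4
```

```bash
python3 nx.py 20.02 -52.4,-16.1 -52.4,-13.6 -52.4,-11.1 -52.4,-8.6 -52.4,-6.1
```

```text
clk 12.15 tcp [ 553.68 -123.37   83.18] yaw -0.2514 tilt [3.14 0.  ] tipbox [-52.54 -18.71  20.11] Fbox [-3.39 -3.69  1.79] T [-1.45  0.31 -0.39]
[[-1.7, -1.9, 0.09], [-3.5, -3.7, 0.09], [-5.3, -5.5, 0.09], [-7.1, -7.2, 0.09], [-8.8, -9.0, 0.09]]
[[-1.75, -1.94, 0.09], [-3.51, -3.71, 0.09], [-5.28, -5.47, 0.09], [-7.05, -7.24, 0.09], [-8.82, -9.01, 0.09]]
```

play_rows(slide=[[-1.75,-1.94,0.13],[-3.51,-3.71,0.13],[-5.28,-5.47,0.13],[-7.05,-7.24,0.13],[-8.82,-9.01,0.13]], turn=[0,0,0,0,0], fingers=[0,0,0,0,0])

```text
clock: 12.78
eef_pos: [547.3, -112.6, 83.1]
tool_rot: [3.141, 0.001, -0.252]
force: [-1.7, -4.7, 2.8]
width: 21.2
```

```bash
python3 nx.py 19.98 -52.4,-3.8 -52.4,-1.3 -52.4,1.2 -52.4,3.7 -52.4,6.2
```

```text
clk 12.78 tcp [ 547.3  -112.62   83.15] yaw -0.2518 tilt [3.14 0.  ] tipbox [-52.58  -6.25  20.1 ] Fbox [-3.89 -3.2   2.84] T [-1.48  0.25 -0.38]
[[-1.6, -1.9, 0.12], [-3.4, -3.6, 0.12], [-5.1, -5.4, 0.12], [-6.9, -7.2, 0.12], [-8.7, -8.9, 0.12]]
[[-1.61, -1.86, 0.12], [-3.38, -3.63, 0.12], [-5.15, -5.4, 0.12], [-6.91, -7.16, 0.12], [-8.68, -8.93, 0.12]]
```

play_rows(slide=[[-1.6,-1.86,0.12],[-3.38,-3.63,0.12],[-5.15,-5.4,0.12],[-6.91,-7.16,0.12],[-8.68,-8.93,0.12]], turn=[0,0,0,0,0], fingers=[0,0,0,0,0])

```text
clock: 13.4
eef_pos: [541.1, -102.0, 83.1]
tool_rot: [3.14, 0.0, -0.252]
force: [-2.5, -5.5, 2.8]
width: 21.2
```

```bash
python3 nx.py 19.98 -52.4,8.5 -52.4,11 -52.4,13.5 -52.4,16 -52.4,18.5; python3 shot.py c
```

```text
clk 13.4 tcp [ 541.06 -102.02   83.08] yaw -0.2522 tilt [3.14 0.  ] tipbox [-52.58   5.99  20.05] Fbox [-4.93 -3.52  2.79] T [-1.51  0.27 -0.41]
[[-1.7, -1.9, 0.07], [-3.4, -3.7, 0.07], [-5.2, -5.4, 0.07], [-7.0, -7.2, 0.06], [-8.7, -9.0, 0.06]]
[[-1.65, -1.9, 0.07], [-3.42, -3.67, 0.07], [-5.19, -5.43, 0.07], [-6.96, -7.2, 0.06], [-8.73, -8.97, 0.06]]
```

View pics/wrist_c.png

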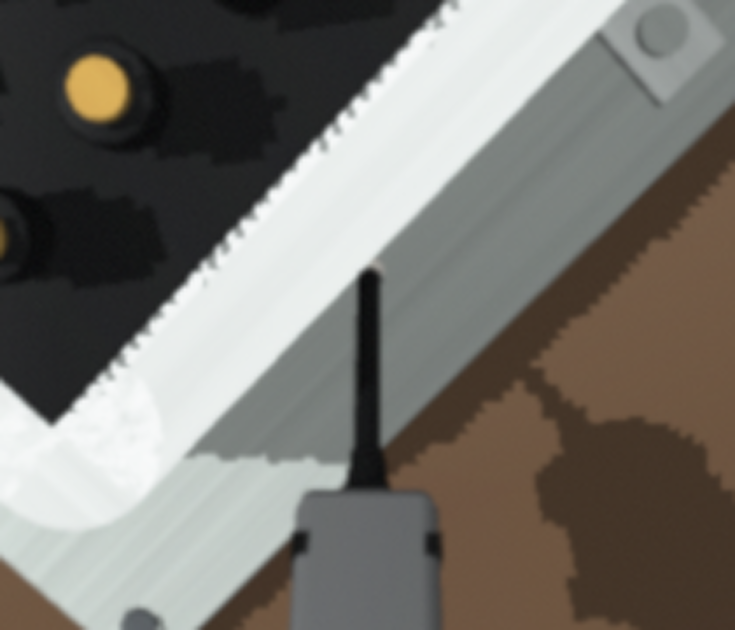

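```bash
python3 nx.py 19.98 -52.4,8.5 -52.4,11 -52.4,13.5 -52.4,16 -52.4,18.5
```

```text
clk 13.5 tcp [ 540.56 -101.31   83.09] yaw -0.2517 tilt [3.14 0.  ] tipbox [-52.63   6.99  19.98] Fbox [-4.79 -0.45  5.45] T [-1.11  0.56 -0.31]
[[-0.9, -1.2, -0.0], [-2.7, -3.0, 0.0], [-4.4, -4.8, 0.0], [-6.2, -6.5, 0.01], [-8.0, -8.3, 0.01]]
[[-0.91, -1.24, -0.0], [-2.67, -3.0, 0.0], [-4.44, -4.77, 0.0], [-6.21, -6.54, 0.01], [-7.98, -8.3, 0.01]]
```

play_rows(slide=[[-1.4,-1.5,0],[-3.1,-3.3,0],[-4.9,-5.1,0],[-6.6,-6.8,0],[-8.4,-8.6,0]], turn=[0,0,0,0,0], fingers=[0,0,0,0,0])

```text
clock: 14.12
eef_pos: [534.6, -91.2, 83.1]
tool_rot: [3.141, 0.001, -0.252]
force: [-1.2, -5.6, 1.1]
width: 21.1
```

```bash
python3 nx.py 19.98 -52.5,21 -52.5,23.5 -52.5,26 -52.5,28.5 -52.5,31
```

```text
clk 14.12 tcp [534.61 -91.16  83.14] yaw -0.2521 tilt [3.14 0.  ] tipbox [-52.61  18.68  20.06] Fbox [-3.91 -4.18  1.08] T [-1.51  0.23 -0.41]
[[-1.6, -1.7, 0.08], [-3.3, -3.5, 0.08], [-5.1, -5.2, 0.09], [-6.9, -7.0, 0.09], [-8.6, -8.8, 0.09]]
[[-1.56, -1.72, 0.08], [-3.33, -3.48, 0.08], [-5.1, -5.25, 0.09], [-6.87, -7.01, 0.09], [-8.64, -8.78, 0.09]]
```

play_rows(slide=[[-1.56,-1.72,0.14],[-3.33,-3.48,0.14],[-5.1,-5.25,0.15],[-6.87,-7.0,0.15],[-8.64,-8.78,0.15]], turn=[0,0,0,0,0], fingers=[0,0,0,0,0])

```text
clock: 14.75
eef_pos: [528.5, -80.8, 83.1]
tool_rot: [3.14, 0.0, -0.253]
force: [-1.7, -5.0, 3.3]
width: 21.1
```

```bash
python3 nx.py 19.92 -52.5,33.3 -52.5,35.8 -52.5,38.3 -52.5,40.8 -52.5,43.3
```

```text
clk 14.75 tcp [528.55 -80.84  83.07] yaw -0.2526 tilt [3.14 0.  ] tipbox [-52.59  30.56  20.04] Fbox [-4.05 -3.45  3.31] T [-1.55  0.24 -0.36]
[[-1.9, -2.0, 0.12], [-3.6, -3.8, 0.12], [-5.4, -5.5, 0.11], [-7.2, -7.3, 0.11], [-9.0, -9.1, 0.11]]
[[-1.88, -2.0, 0.12], [-3.65, -3.77, 0.12], [-5.42, -5.53, 0.11], [-7.19, -7.3, 0.11], [-8.96, -9.07, 0.11]]
```

play_rows(slide=[[-1.88,-2.0,0.12],[-3.65,-3.77,0.12],[-5.42,-5.53,0.11],[-7.19,-7.3,0.11],[-8.96,-9.07,0.11]], turn=[0,0,0,0,0], fingers=[0,0,0,0,0])

```text
clock: 15.38
eef_pos: [522.2, -70.1, 83.0]
tool_rot: [3.14, -0.0, -0.253]
force: [-1.4, -4.6, 3.8]
width: 21.2
```

```bash
python3 nx.py 19.92 -52.5,45.5 -52.5,48 -52.5,50.5 -52.5,53
```

```text
clk 15.38 tcp [522.18 -70.13  82.99] yaw -0.2532 tilt [ 3.14 -0.  ] tipbox [-52.65  42.93  20.01] Fbox [-3.52 -3.27  3.79] T [-1.58  0.23 -0.39]
[[-1.7, -1.9, 0.09], [-3.5, -3.7, 0.08], [-5.3, -5.4, 0.08], [-7.0, -7.2, 0.07]]
[[-1.71, -1.92, 0.09], [-3.49, -3.68, 0.08], [-5.26, -5.45, 0.08], [-7.03, -7.21, 0.07]]
```

play_rows(slide=[[-1.71,-1.92,0.09],[-3.49,-3.68,0.08],[-5.26,-5.45,0.08],[-7.03,-7.21,0.07]], turn=[0,0,0,0], fingers=[0,0,0,0])

```text
clock: 15.88
eef_pos: [517.2, -61.8, 82.9]
tool_rot: [3.139, -0.001, -0.254]
force: [-1.1, -6.2, 3.5]
width: 21.3
```

```bash
python3 nx.py 19.92 -52.5,52 ; python3 shot.py d; python3 nx.py 19.92 -52.5,54
```

```text
clk 15.88 tcp [517.21 -61.81  82.93] yaw -0.2538 tilt [ 3.14 -0.  ] tipbox [-52.73  52.53  20.  ] Fbox [-4.12 -4.74  3.52] T [-1.62  0.26 -0.39]
[[0.5, 0.2, 0.08]]
[[0.54, 0.21, 0.08]]
clk 15.97 tcp [516.73 -61.15  82.94] yaw -0.2533 tilt [3.14 0.  ] tipbox [-52.79  53.47  19.92] Fbox [-5.14 -1.83  5.65] T [-1.26  0.46 -0.28]
[[-0.2, -0.6, -0.0]]
[[-0.17, -0.58, -0.0]]
```

View pics/wrist_d.png

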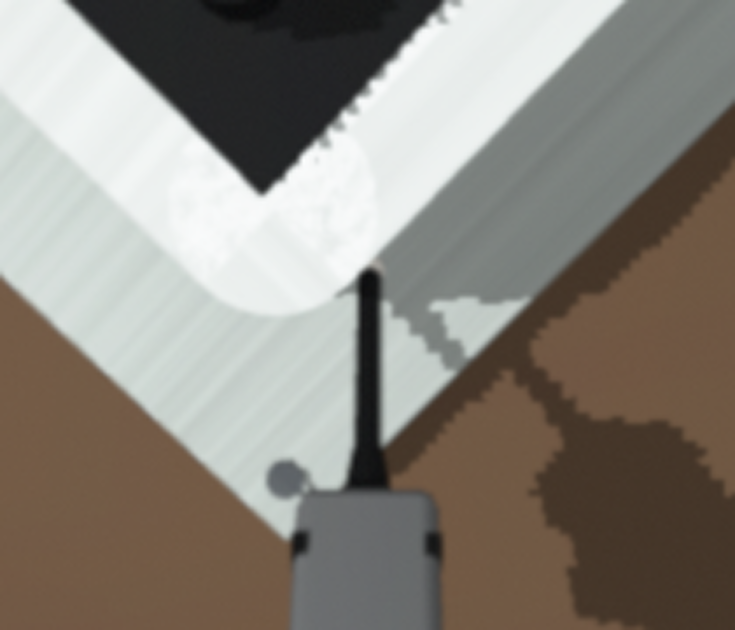

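```bash
cat > arc.py <<'E'
from look import *
import sys
exec(open('st.py').read())
z=float(sys.argv[1]); r=float(sys.argv[2]); tb=w2b(tip)
dv=tb[:2]-[-35,55]; th=np.degrees(np.arctan2(dv[1],-dv[0])); t=np.radians(th); fb=np.array([c*f[0]+sn*f[1],-sn*f[0]+c*f[1]])
n=np.array([-np.cos(t),np.sin(t)]); print('th',round(th,1),'r',round(np.hypot(*dv),2),'Fn',round(fb@n,2),'Ft',round(fb@[np.sin(t),np.cos(t)],2))
out=[]
for a in map(float,sys.argv[3:]):
    a=np.radians(a); out.append([round(float(v),2) for v in Rt.T@(b2w(-35-r*np.cos(a),55+r*np.sin(a),z)-tip)])
print(out)
E
python3 arc.py 19.88 17.5 3 11 19
```

```text
clk 15.97 tcp [516.73 -61.15  82.94] yaw -0.2533 tilt [3.14 0.  ] tipbox [-52.79  53.47  19.92] Fbox [-5.14 -1.83  5.65] T [-1.26  0.46 -0.28]
th -4.9 r 17.86 Fn 5.28 Ft -1.38
[[-1.51, -1.95, 0.04], [-3.02, -3.87, 0.03], [-4.24, -5.98, 0.03]]
```

play_rows(slide=[[-1.55,-1.9,0.04],[-3.1,-3.8,0.03],[-4.3,-5.9,0.03]], turn=[0,0,0], fingers=[0,0,0])

```text
clock: 16.35
eef_pos: [513.8, -54.2, 82.9]
tool_rot: [3.14, 0.001, -0.254]
force: [-1.8, -4.2, 4.2]
width: 21.3
```

```bash
python3 arc.py 19.88 17.6 27 35 43
```

```text
clk 16.35 tcp [513.77 -54.22  82.94] yaw -0.2536 tilt [3.14 0.  ] tipbox [-51.83  60.93  19.91] Fbox [-3.75 -2.71  4.24] T [-1.33  0.32 -0.3 ]
th 19.4 r 17.85 Fn 2.64 Ft -3.81
[[-0.65, -2.27, 0.03], [-1.25, -4.65, 0.02], [-1.51, -7.09, 0.02]]
```

play_rows(slide=[[-0.6,-2.27,0.03],[-1.2,-4.65,0.02],[-1.45,-7.1,0.02]], turn=[0,0,0], fingers=[0,0,0])

```text
clock: 16.73
eef_pos: [513.9, -46.2, 83.0]
tool_rot: [3.141, 0.001, -0.253]
force: [-2.9, -3.4, 5.8]
width: 21.5
```

```bash
python3 arc.py 19.88 17.6 51 59 67
```

```text
clk 16.73 tcp [513.91 -46.25  82.97] yaw -0.2533 tilt [3.14 0.  ] tipbox [-47.63  67.82  19.89] Fbox [-4.26 -1.48  5.79] T [-1.04  0.32 -0.24]
th 45.4 r 18.0 Fn 1.94 Ft -4.07
[[0.49, -1.71, 0.0], [0.91, -4.13, 0.0], [1.66, -6.46, -0.0]]
```

play_rows(slide=[[0.6,-2.0,-0.03],[1.05,-4.2,-0.03],[1.8,-6.5,-0.03]], turn=[0,0,0], fingers=[0,0,0])

```text
clock: 17.1
eef_pos: [517.4, -39.0, 83.0]
tool_rot: [-3.141, 0.002, -0.252]
force: [-1.5, -2.4, 5.0]
width: 21.3
```

```bash
python3 arc.py 19.92 17.5 75 83 90; python3 shot.py e;  python3 arc.py 19.92 17.5 75 83 90
```

```text
clk 17.1 tcp [517.38 -38.96  83.02] yaw -0.252 tilt [-3.14  0.  ] tipbox [-40.82  72.49  19.89] Fbox [-2.48 -1.32  4.98] T [-0.76  0.15 -0.18]
th 71.6 r 18.43 Fn -0.47 Ft -2.77
[[1.33, -0.49, -0.03], [2.69, -2.52, -0.03], [4.1, -4.12, -0.03]]
clk 17.2 tcp [517.95 -38.19  82.98] yaw -0.251 tilt [-3.14  0.  ] tipbox [-39.82  72.94  19.89] Fbox [-0.27  1.67  3.88] T [-0.05 -0.3  -0.04]
th 75.0 r 18.58 Fn 1.69 Ft 0.17
[[0.94, 0.53, -0.04], [2.31, -1.5, -0.03], [3.73, -3.1, -0.03]]
```

View pics/wrist_e.png

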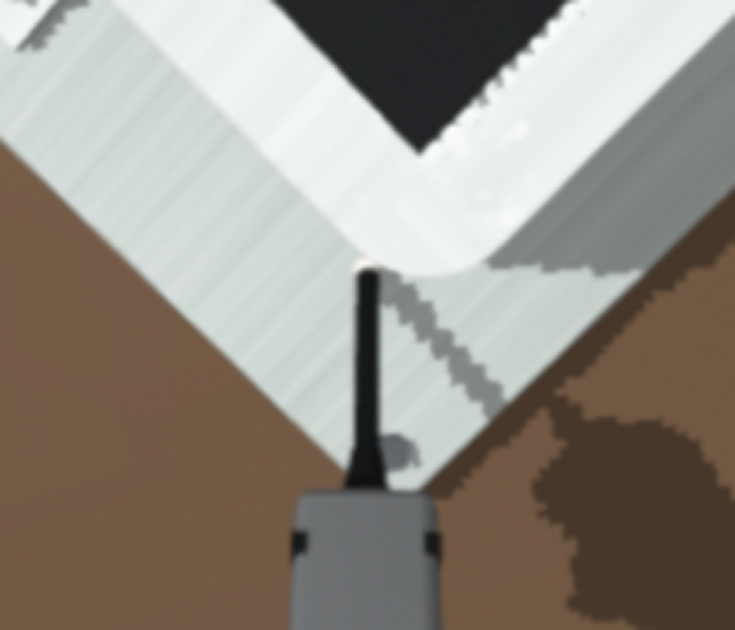

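```bash
python3 nx.py 19.92 -38,72.4 -36,72.5 -33.5,72.5 -31,72.5
```

```text
clk 17.2 tcp [517.95 -38.19  82.98] yaw -0.251 tilt [-3.14  0.  ] tipbox [-39.82  72.94  19.89] Fbox [-0.27  1.67  3.88] T [-0.05 -0.3  -0.04]
[[1.7, -0.9, -0.04], [3.0, -2.4, -0.03], [4.8, -4.2, -0.03], [6.6, -5.9, -0.03]]
[[1.67, -0.9, -0.04], [3.02, -2.39, -0.03], [4.79, -4.16, -0.03], [6.56, -5.92, -0.03]]
```

play_rows(slide=[[1.67,-0.9,-0.04],[3.02,-2.4,-0.03],[4.79,-4.16,-0.03],[6.56,-5.92,-0.03]], turn=[0,0,0,0], fingers=[0,0,0,0])

```text
clock: 17.7
eef_pos: [524.8, -33.2, 83.0]
tool_rot: [-3.138, 0.004, -0.25]
force: [-3.4, -1.9, 8.2]
width: 21.2
```

```bash
python3 nx.py 19.92 -28.5,72.5 -26,72.5 -23.5,72.5 -21,72.5
```

```text
clk 17.7 tcp [524.83 -33.2   83.03] yaw -0.2505 tilt [-3.14  0.  ] tipbox [-31.38  73.92  19.78] Fbox [-3.93  0.07  8.18] T [-0.57  0.64 -0.14]
[[3.0, -1.0, -0.15], [4.8, -2.8, -0.15], [6.6, -4.6, -0.15], [8.4, -6.3, -0.15]]
[[3.04, -1.03, -0.15], [4.81, -2.8, -0.15], [6.58, -4.57, -0.15], [8.35, -6.33, -0.15]]
```

play_rows(slide=[[0.8,-0.2,-0.3],[0.8,-0.2,-0.3]], turn=[0,0], fingers=[0,0])

```text
clock: 17.95
eef_pos: [526.0, -32.1, 83.3]
tool_rot: [-3.137, 0.004, -0.249]
force: [0.3, 0.5, 4.1]
width: 21.4
```

```bash
python3 nx.py 19.92 -28.5,73; python3 shot.py f;  python3 nx.py 19.92 -28.5,73
```

```text
clk 17.95 tcp [526.03 -32.06  83.25] yaw -0.2492 tilt [-3.14  0.  ] tipbox [-29.65  74.42  19.99] Fbox [0.49 0.32 4.09] T [-0.12 -0.3  -0.01]
[[1.8, 0.2, 0.06]]
[[1.82, 0.2, 0.06]]
clk 18.05 tcp [526.05 -32.15  83.27] yaw -0.2493 tilt [-3.14  0.  ] tipbox [-29.69  74.33  20.01] Fbox [0.35 0.72 2.76] T [ 0.1  -0.36  0.01]
[[1.8, 0.1, 0.08]]
[[1.78, 0.1, 0.08]]
```

View pics/wrist_f.png

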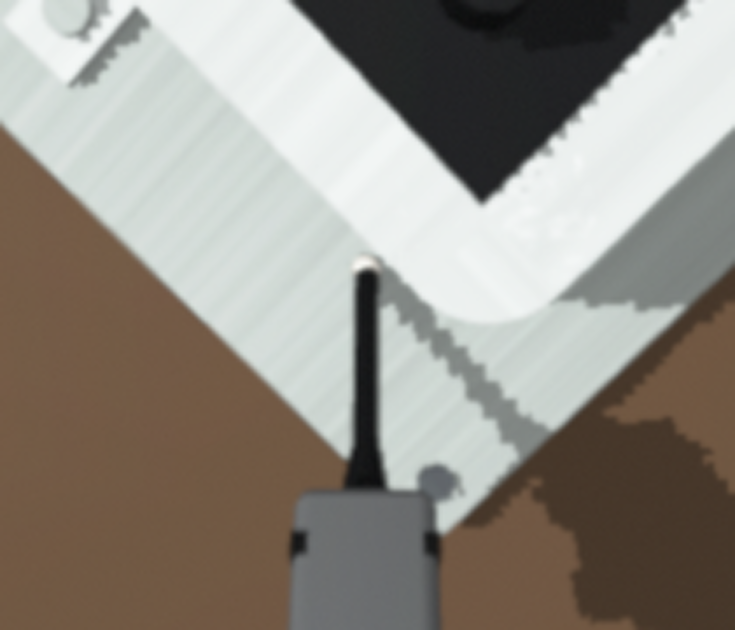

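play_rows(slide=[[0.5,0.5,0],[0.9,0.9,0],[0.9,0.9,0]], turn=[0,0,0], fingers=[0,0,0])

```text
clock: 18.42
eef_pos: [526.2, -32.4, 83.2]
tool_rot: [-3.136, 0.005, -0.249]
force: [-2.0, 1.7, 5.9]
width: 21.5
```

```bash
python3 nx.py 19.92 -28.5,73
```

```text
clk 18.43 tcp [526.24 -32.37  83.23] yaw -0.2486 tilt [-3.14  0.01] tipbox [-29.61  74.2   19.88] Fbox [-0.9   2.45  5.85] T [0.25 0.02 0.03]
[[1.6, 0.1, -0.05]]
[[1.63, 0.07, -0.05]]
```

```bash
python3 nx.py 19.98 -27.6,73.3 -25.6,73.3 -23.6,73.3 -21.6,73.3
```

```text
clk 18.43 tcp [526.24 -32.37  83.23] yaw -0.2486 tilt [-3.14  0.01] tipbox [-29.61  74.2   19.88] Fbox [-0.9   2.45  5.85] T [0.25 0.02 0.03]
[[2.1, -0.8, -0.11], [3.5, -2.2, -0.11], [4.9, -3.6, -0.11], [6.3, -5.0, -0.11]]
[[2.06, -0.78, -0.11], [3.48, -2.19, -0.11], [4.89, -3.6, -0.11], [6.31, -5.01, -0.11]]
```

play_rows(slide=[[2.06,-0.78,-0.11],[3.48,-2.19,-0.11],[4.9,-3.6,-0.11],[6.3,-5.0,-0.11]], turn=[0,0,0,0], fingers=[0,0,0,0])

```text
clock: 18.92
eef_pos: [532.4, -29.6, 83.3]
tool_rot: [-3.136, 0.007, -0.249]
force: [-3.8, -1.0, 6.6]
width: 21.0
```

```bash
python3 nx.py 19.98 -20,73.3 -18,73.3 -16,73.3 -14,73.3
```

```text
clk 18.93 tcp [532.43 -29.59  83.34] yaw -0.2495 tilt [-3.14  0.01] tipbox [-23.02  73.45  19.87] Fbox [-3.78  1.06  6.65] T [-0.44  0.52 -0.14]
[[2.2, -2.0, -0.11], [3.7, -3.4, -0.12], [5.1, -4.8, -0.12], [6.5, -6.3, -0.12]]
[[2.24, -2.03, -0.11], [3.66, -3.44, -0.12], [5.07, -4.85, -0.12], [6.49, -6.26, -0.12]]
```

play_rows(slide=[[0.3,0.3,-0.1],[0.4,0.4,-0.1],[0.4,0.4,-0.1]], turn=[0,0,0], fingers=[0,0,0])

```text
clock: 19.3
eef_pos: [532.9, -29.8, 83.4]
tool_rot: [-3.136, 0.007, -0.249]
force: [0.0, 1.2, 3.3]
width: 21.2
```

```bash
python3 nx.py 19.98 -20,73.3 -18,73.3 -16,73.3 -14,73.3; python3 shot.py g; python3 st.py
```

```text
clk 19.3 tcp [532.94 -29.79  83.42] yaw -0.2492 tilt [-3.14  0.01] tipbox [-22.63  73.05  19.96] Fbox [0.6  1.01 3.25] T [ 0.12 -0.4   0.06]
[[1.7, -2.0, -0.02], [3.1, -3.4, -0.03], [4.5, -4.9, -0.03], [5.9, -6.3, -0.03]]
[[1.69, -2.04, -0.02], [3.1, -3.45, -0.03], [4.52, -4.86, -0.03], [5.94, -6.27, -0.03]]
clk 19.4 tcp [532.94 -29.78  83.44] yaw -0.2492 tilt [-3.14  0.01] tipbox [-22.63  73.05  19.98] Fbox [0.21 0.06 2.79] T [ 0.23 -0.37  0.06]
```

View pics/wrist_g.png

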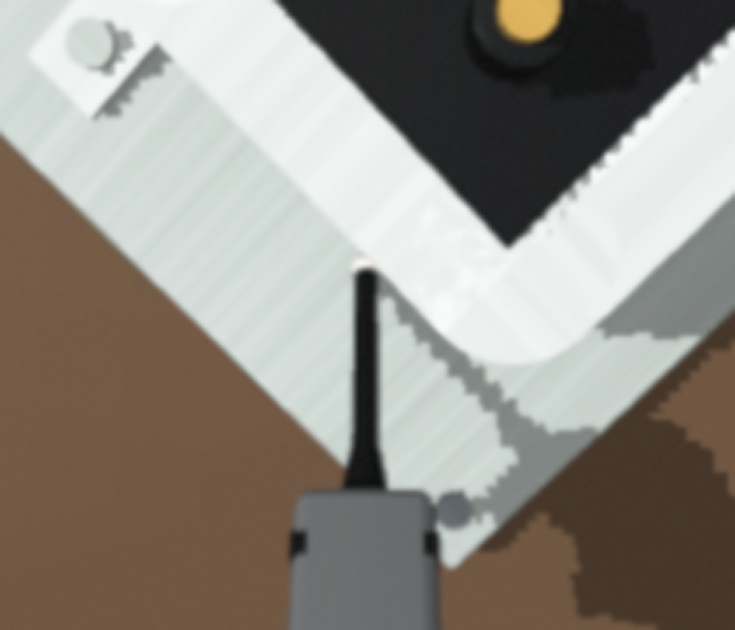

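```bash
python3 nx.py 20.05 -24,75 -27.5,76 -31,76 -34.5,76 -38,76
```

```text
clk 19.4 tcp [532.94 -29.78  83.44] yaw -0.2492 tilt [-3.14  0.01] tipbox [-22.63  73.05  19.98] Fbox [0.21 0.06 2.79] T [ 0.23 -0.37  0.06]
[[-2.4, -0.4, -0.05], [-5.5, 1.3, -0.04], [-8.0, 3.8, -0.04], [-10.5, 6.3, -0.03], [-13.0, 8.8, -0.03]]
[[-2.35, -0.41, -0.05], [-5.54, 1.35, -0.04], [-8.02, 3.82, -0.04], [-10.5, 6.29, -0.03], [-12.98, 8.76, -0.03]]
```

play_rows(slide=[[-2.3,-0.4,-0.05],[-5.5,1.3,-0.05],[-8,3.8,-0.04],[-10.5,6.3,-0.03],[-13,8.8,-0.03]], turn=[0,0,0,0,0], fingers=[0,0,0,0,0])

```text
clock: 20.02
eef_pos: [517.9, -35.2, 83.5]
tool_rot: [-3.136, 0.007, -0.249]
force: [1.2, 0.2, 3.1]
width: 21.2
```

```bash
python3 nx.py 20.05 -41,74.5 -44,73 -47,71.5 -49.5,70 -49.5,70
```

```text
clk 20.02 tcp [517.91 -35.24  83.52] yaw -0.2492 tilt [-3.14  0.01] tipbox [-38.34  76.01  20.05] Fbox [ 1.11 -0.41  3.05] T [ 0.13 -0.54  0.  ]
[[-0.8, 2.9, -0.01], [-1.9, 6.1, -0.02], [-3.0, 9.3, -0.03], [-3.7, 12.1, -0.04], [-3.7, 12.1, -0.04]]
[[-0.82, 2.95, -0.01], [-1.89, 6.13, -0.02], [-2.96, 9.31, -0.03], [-3.67, 12.13, -0.04], [-3.67, 12.13, -0.04]]
```

play_rows(slide=[[-0.8,2.9,-0.01],[-1.9,6.1,-0.02],[-3,9.3,-0.03],[-3.7,12.1,-0.04],[-3.7,12.1,-0.04]], turn=[0,0,0,0,0], fingers=[0,0,0,0,0])

```text
clock: 20.65
eef_pos: [510.7, -47.0, 83.5]
tool_rot: [-3.137, 0.007, -0.25]
force: [-0.1, -0.3, 2.5]
width: 21.2
```

```bash
python3 arc.py 20.05 18 45;python3 arc.py 20.05 17.6 45
```

```text
clk 20.65 tcp [510.72 -46.98  83.48] yaw -0.2504 tilt [-3.14  0.01] tipbox [-50.63  69.47  19.99] Fbox [-0.29 -0.22  2.55] T [-0.22 -0.05 -0.06]
th 42.8 r 21.3 Fn 0.06 Ft -0.36
[[3.29, -0.82, -0.08]]
clk 20.65 tcp [510.72 -46.98  83.48] yaw -0.2504 tilt [-3.14  0.01] tipbox [-50.63  69.47  19.99] Fbox [-0.29 -0.22  2.55] T [-0.22 -0.05 -0.06]
th 42.8 r 21.3 Fn 0.06 Ft -0.36
[[3.69, -0.82, -0.08]]
```

Now I press into the corner from a standstill, for a clean touch check.

play_rows(slide=[[0.8,-0.2,0],[1.6,-0.5,0],[2.4,-0.8,0],[3,-0.8,0],[3,-0.8,0]], turn=[0,0,0,0,0], fingers=[0,0,0,0,0])

```text
clock: 21.28
eef_pos: [513.1, -47.1, 83.5]
tool_rot: [-3.137, 0.009, -0.251]
force: [-1.5, -0.1, 4.8]
width: 21.5
```

```bash
python3 arc.py 20 17.6 45
```

```text
clk 21.27 tcp [513.09 -47.07  83.48] yaw -0.2507 tilt [-3.14  0.01] tipbox [-48.72  68.22  19.9 ] Fbox [-1.36  0.67  4.76] T [-0.01  0.15 -0.01]
th 43.9 r 19.05 Fn 1.44 Ft -0.46
[[1.45, -0.35, -0.11]]
```

play_rows(slide=[[0.3,0,0],[0.5,0,0]], turn=[0,0], fingers=[0,0])

```text
clock: 21.52
eef_pos: [513.1, -47.2, 83.5]
tool_rot: [-3.137, 0.009, -0.251]
force: [-2.1, 1.3, 6.0]
width: 21.1
```

```bash
python3 arc.py 20 17.6 45
```

```text
clk 21.52 tcp [513.14 -47.17  83.49] yaw -0.2508 tilt [-3.14  0.01] tipbox [-48.77  68.15  19.86] Fbox [-1.18  2.19  5.98] T [0.09 0.13 0.03]
th 43.7 r 19.04 Fn 2.36 Ft 0.77
[[1.43, -0.44, -0.15]]
```

play_rows(slide=[[0.4,0,-0.15],[0.7,0,-0.15]], turn=[0,0], fingers=[0,0])

```text
clock: 21.78
eef_pos: [513.3, -47.2, 83.6]
tool_rot: [-3.137, 0.011, -0.251]
force: [-2.7, 0.3, 6.3]
width: 21.3
```

```bash
python3 arc.py 20 17.6 45; python3 shot.py h; python3 arc.py 20 17.6 45
```

```text
clk 21.77 tcp [513.28 -47.18  83.6 ] yaw -0.2507 tilt [-3.14  0.01] tipbox [-48.69  68.13  19.9 ] Fbox [-2.16  1.62  6.26] T [ 0.07  0.27 -0.05]
th 43.8 r 18.97 Fn 2.68 Ft -0.32
[[1.36, -0.4, -0.11]]
clk 21.88 tcp [513.31 -47.19  83.6 ] yaw -0.2507 tilt [-3.14  0.01] tipbox [-48.67  68.11  19.9 ] Fbox [-2.37  1.59  5.89] T [0.1  0.24 0.06]
th 43.8 r 18.94 Fn 2.81 Ft -0.49
[[1.33, -0.4, -0.11]]
```

View pics/wrist_h.png

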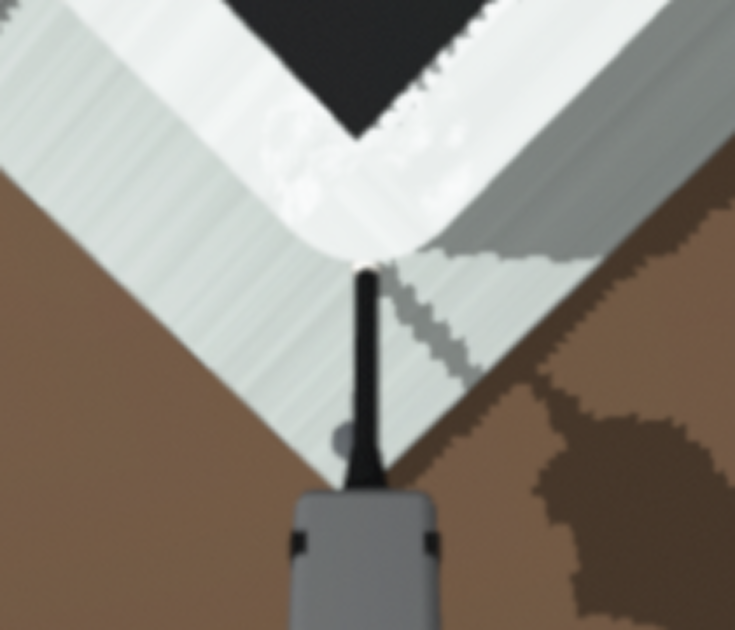

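```bash
sed -i 's/Rt@\[67,0,63.\]/Rt@[66.1,0,63.]/' st.py; python3 arc.py 20.0 17.4 51 58 65
```

```text
clk 21.88 tcp [513.31 -47.19  83.6 ] yaw -0.2507 tilt [-3.14  0.01] tipbox [-49.31  68.74  19.91] Fbox [-2.37  1.59  5.89] T [0.1  0.24 0.06]
th 43.8 r 19.84 Fn 2.81 Ft -0.49
[[2.53, -2.22, -0.11], [2.88, -4.31, -0.1], [3.49, -6.35, -0.1]]
```

```bash
sed -i 's/Rt@\[66.1,0,63.\]/Rt@[67.9,0,63.]/' st.py; python3 arc.py 20.0 17.4 51 58 65
```

```text
clk 21.88 tcp [513.31 -47.19  83.6 ] yaw -0.2507 tilt [-3.14  0.01] tipbox [-48.03  67.47  19.89] Fbox [-2.37  1.59  5.89] T [0.1  0.24 0.06]
th 43.7 r 18.04 Fn 2.81 Ft -0.49
[[0.73, -2.22, -0.11], [1.08, -4.31, -0.1], [1.69, -6.35, -0.1]]
```

play_rows(slide=[[0.8,-2.2,-0.12],[1.1,-4.3,-0.12]], turn=[0,0], fingers=[0,0])

```text
clock: 22.12
eef_pos: [515.2, -44.2, 83.7]
tool_rot: [-3.138, 0.01, -0.252]
force: [-1.4, -2.4, 4.5]
width: 21.6
```

```bash
python3 arc.py 20.0 17.4 65 73 81
```

```text
clk 22.12 tcp [515.23 -44.25  83.71] yaw -0.2518 tilt [-3.14  0.01] tipbox [-44.99  68.89  20.01] Fbox [-2.43 -1.33  4.5 ] T [-0.64  0.24 -0.19]
th 54.3 r 17.12 Fn 0.34 Ft -2.75
[[0.54, -3.19, 0.02], [1.53, -5.41, 0.02], [2.81, -7.47, 0.01]]
```

```bash
sed -i 's/Rt@\[67.9,0,63.\]/Rt@[67,0,63.]/' st.py; python3 arc.py 20.0 17.4 50 46 50 55
```

```text
clk 22.12 tcp [515.23 -44.25  83.71] yaw -0.2518 tilt [-3.14  0.01] tipbox [-45.63  69.53  20.02] Fbox [-2.43 -1.33  4.5 ] T [-0.64  0.24 -0.19]
th 53.8 r 18.01 Fn 0.36 Ft -2.75
[[0.46, 1.24, 0.02], [0.4, 2.45, 0.01], [0.46, 1.24, 0.02], [0.66, -0.26, 0.02]]
```

play_rows(slide=[[0.4,1,0],[0.4,2.2,0],[0.5,1.5,0]], turn=[0,0,0], fingers=[0,0,0])

```text
clock: 22.5
eef_pos: [515.4, -44.4, 83.7]
tool_rot: [-3.136, 0.011, -0.25]
force: [-1.3, 2.1, 6.2]
width: 21.5
```

```bash
python3 arc.py 20.0 17.3 56 63
```

```text
clk 22.5 tcp [515.45 -44.36  83.67] yaw -0.2502 tilt [-3.14  0.01] tipbox [-45.37  69.53  19.92] Fbox [-0.04  2.44  6.18] T [0.27 0.13 0.04]
th 54.5 r 17.85 Fn 2.01 Ft 1.39
[[0.63, -0.36, -0.08], [1.16, -2.4, -0.08]]
```

```bash
python3 arc.py 20.0 17.0 57 65 73
```

```text
clk 22.5 tcp [515.45 -44.36  83.67] yaw -0.2502 tilt [-3.14  0.01] tipbox [-45.37  69.53  19.92] Fbox [-0.04  2.44  6.18] T [0.27 0.13 0.04]
th 54.5 r 17.85 Fn 2.01 Ft 1.39
[[0.98, -0.59, -0.09], [1.64, -2.87, -0.08], [2.6, -5.03, -0.08]]
```

play_rows(slide=[[0.98,-0.6,-0.09],[1.64,-2.9,-0.08],[2.6,-5.0,-0.08]], turn=[0,0,0], fingers=[0,0,0])

```text
clock: 22.88
eef_pos: [517.6, -41.0, 83.7]
tool_rot: [-3.138, 0.014, -0.252]
force: [-4.3, -3.0, 8.1]
width: 21.3
```

```bash
python3 arc.py 20.0 17.0 81 90; python3 nx.py 20 -38,72 -36,72 -34,72
```

```text
clk 22.88 tcp [517.57 -41.05  83.74] yaw -0.2516 tilt [-3.14  0.01] tipbox [-42.09  71.29  19.84] Fbox [-5.25 -0.4   8.14] T [-0.74  0.88 -0.17]
th 66.5 r 17.76 Fn 1.73 Ft -4.97
[[2.77, -3.49, -0.18], [4.5, -5.52, -0.2]]
clk 22.88 tcp [517.57 -41.05  83.74] yaw -0.2516 tilt [-3.14  0.01] tipbox [-42.09  71.29  19.84] Fbox [-5.25 -0.4   8.14] T [-0.74  0.88 -0.17]
[[2.4, -3.4, -0.18], [3.8, -4.8, -0.19], [5.2, -6.2, -0.2]]
[[2.38, -3.39, -0.18], [3.8, -4.81, -0.19], [5.21, -6.22, -0.2]]
```

play_rows(slide=[[1.7,-2.2,-0.45],[2.8,-3.9,-0.45],[4.1,-5.4,-0.45]], turn=[0,0,0], fingers=[0,0,0])

```text
clock: 23.25
eef_pos: [522.3, -36.7, 84.0]
tool_rot: [-3.138, 0.015, -0.252]
force: [-4.0, -0.6, 5.0]
width: 21.2
```

```bash
python3 arc.py 20.0 17.0 81 90; python3 nx.py 20.2 -34,72 -32,72 -30,72
```

```text
clk 23.25 tcp [522.27 -36.74  84.02] yaw -0.2516 tilt [-3.14  0.01] tipbox [-35.91  72.66  20.03] Fbox [-3.73  1.49  5.02] T [-0.31  0.63 -0.06]
th 87.1 r 17.68 Fn 1.68 Ft -3.65
[[-0.62, 1.85, 0.04], [1.11, -0.18, 0.02]]
clk 23.25 tcp [522.27 -36.74  84.02] yaw -0.2516 tilt [-3.14  0.01] tipbox [-35.91  72.66  20.03] Fbox [-3.73  1.49  5.02] T [-0.31  0.63 -0.06]
[[1.8, -0.9, -0.19], [3.2, -2.3, -0.21], [4.6, -3.7, -0.22]]
[[1.81, -0.89, -0.19], [3.23, -2.3, -0.21], [4.64, -3.72, -0.22]]
```

play_rows(slide=[[1.9,-0.8,-0.2],[3.4,-2.3,-0.2],[4.9,-3.8,-0.2],[6.4,-5.3,-0.2]], turn=[0,0,0,0], fingers=[0,0,0,0])

```text
clock: 23.75
eef_pos: [528.8, -32.9, 84.0]
tool_rot: [-3.137, 0.017, -0.252]
force: [-4.7, -1.5, 6.3]
width: 21.2
```

```bash
python3 nx.py 20.2 -26,72 -24,72 -22,72 -20,72
```

```text
clk 23.75 tcp [528.84 -32.95  84.05] yaw -0.2516 tilt [-3.14  0.02] tipbox [-28.4   72.68  19.93] Fbox [-4.87  1.1   6.33] T [-0.22  0.75 -0.04]
[[2.2, -1.2, -0.3], [3.6, -2.6, -0.32], [5.0, -4.1, -0.34], [6.4, -5.5, -0.36]]
[[2.17, -1.22, -0.3], [3.59, -2.64, -0.32], [5.0, -4.05, -0.34], [6.41, -5.47, -0.36]]
```

play_rows(slide=[[2.4,-0.9,-0.3],[3.9,-2.4,-0.3],[5.3,-3.8,-0.3],[6.7,-5.2,-0.3]], turn=[0,0,0,0], fingers=[0,0,0,0])

```text
clock: 24.25
eef_pos: [535.5, -29.2, 84.2]
tool_rot: [-3.137, 0.019, -0.251]
force: [-5.2, -0.5, 7.5]
width: 21.5
```

```bash
python3 nx.py 20.2 -18,71.8 -16,71.8 -14,71.8 -12,71.8;  python3 shot.py i; python3 nx.py 20.2 -18,71.8 -16,71.8 -14,71.8 -12,71.8
```

```text
clk 24.25 tcp [535.48 -29.24  84.2 ] yaw -0.2515 tilt [-3.14  0.02] tipbox [-20.89  72.62  19.91] Fbox [-4.76  2.24  7.52] T [-0.2   0.87 -0.08]
[[2.6, -1.5, -0.33], [4.0, -2.9, -0.35], [5.4, -4.3, -0.37], [6.9, -5.7, -0.39]]
[[2.62, -1.47, -0.33], [4.03, -2.88, -0.35], [5.45, -4.29, -0.37], [6.86, -5.71, -0.39]]
clk 24.35 tcp [536.22 -28.84  84.2 ] yaw -0.2509 tilt [-3.14  0.02] tipbox [-19.95  72.6   19.99] Fbox [-2.01  1.57  4.89] T [0.05 0.36 0.  ]
[[1.9, -0.8, -0.24], [3.4, -2.2, -0.26], [4.8, -3.6, -0.28], [6.2, -5.1, -0.3]]
[[1.94, -0.81, -0.24], [3.35, -2.23, -0.26], [4.77, -3.64, -0.28], [6.18, -5.06, -0.3]]
```

View pics/wrist_i.png

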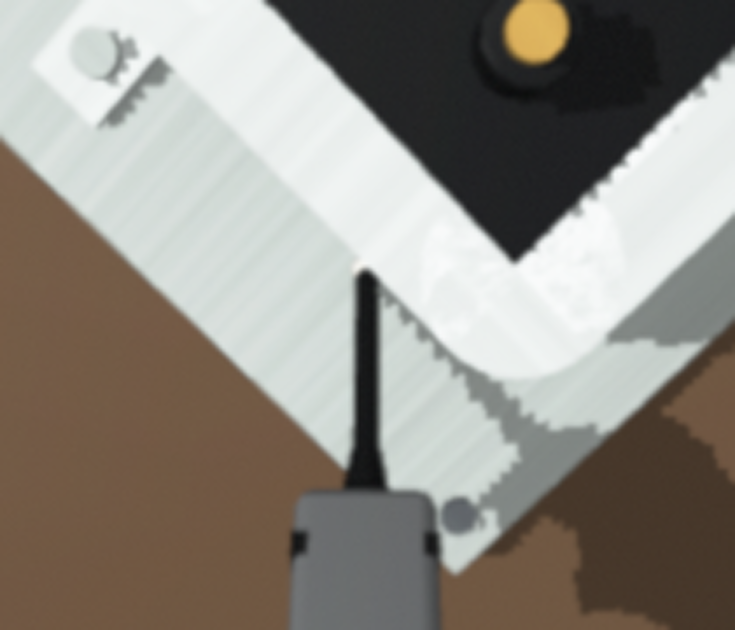

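play_rows(slide=[[2.1,-0.7,-0.24],[3.5,-2.1,-0.26],[4.9,-3.5,-0.28],[6.3,-4.9,-0.3],[8,-6.6,-0.3]], turn=[0,0,0,0,0], fingers=[0,0,0,0,0])

```text
clock: 24.98
eef_pos: [544.3, -24.2, 84.3]
tool_rot: [-3.136, 0.021, -0.251]
force: [-5.0, -0.3, 7.4]
width: 21.6
```

```bash
python3 nx.py 20.2 -8,71.7 -6,71.7 -4,71.7 -2,71.7 0,71.7
```

```text
clk 24.98 tcp [544.34 -24.15  84.32] yaw -0.2509 tilt [-3.14  0.02] tipbox [-10.68  72.63  19.93] Fbox [-4.43  2.26  7.44] T [-0.26  0.97 -0.09]
[[2.5, -1.2, -0.31], [4.0, -2.7, -0.34], [5.4, -4.1, -0.36], [6.8, -5.5, -0.38], [8.2, -6.9, -0.4]]
[[2.55, -1.24, -0.31], [3.96, -2.65, -0.34], [5.38, -4.06, -0.36], [6.79, -5.48, -0.38], [8.21, -6.89, -0.4]]
```

play_rows(slide=[[2.5,-1.2,-0.4],[4,-2.7,-0.42],[5.4,-4.1,-0.44],[6.8,-5.5,-0.46],[8.3,-7.0,-0.48]], turn=[0,0,0,0,0], fingers=[0,0,0,0,0])

```text
clock: 25.6
eef_pos: [553.1, -19.0, 84.5]
tool_rot: [-3.136, 0.023, -0.251]
force: [-4.6, -0.7, 6.3]
width: 21.6
```

```bash
python3 nx.py 20.25 1.5,71.7 3.5,71.7 5.5,71.7 7.5,71.7 9.5,71.7
```

```text
clk 25.6 tcp [553.1  -19.03  84.52] yaw -0.2506 tilt [-3.14  0.02] tipbox [-0.61 72.72 19.97] Fbox [-4.34  1.78  6.26] T [-0.15  0.8  -0.11]
[[2.2, -0.8, -0.32], [3.6, -2.2, -0.35], [5.0, -3.6, -0.37], [6.5, -5.0, -0.4], [7.9, -6.4, -0.42]]
[[2.21, -0.78, -0.32], [3.62, -2.19, -0.35], [5.04, -3.6, -0.37], [6.45, -5.02, -0.4], [7.87, -6.43, -0.42]]
```

play_rows(slide=[[2.3,-0.7,-0.38],[3.7,-2.1,-0.4],[5.1,-3.5,-0.42],[6.5,-4.9,-0.44],[8,-6.4,-0.46]], turn=[0,0,0,0,0], fingers=[0,0,0,0,0])

```text
clock: 26.22
eef_pos: [561.3, -14.4, 84.7]
tool_rot: [-3.135, 0.026, -0.25]
force: [-4.8, 0.4, 6.5]
width: 21.3
```

```bash
python3 nx.py 20.25 11.5,71.7 13.5,71.7 15.5,71.7 17.5,71.7 19.5,71.7
```

```text
clk 26.23 tcp [561.33 -14.38  84.71] yaw -0.2503 tilt [-3.14  0.03] tipbox [ 8.75 72.67 20.  ] Fbox [-3.92  2.84  6.5 ] T [-0.17  0.87 -0.09]
[[2.6, -1.3, -0.31], [4.0, -2.7, -0.34], [5.5, -4.1, -0.36], [6.9, -5.5, -0.39], [8.3, -6.9, -0.42]]
[[2.62, -1.25, -0.31], [4.04, -2.67, -0.34], [5.45, -4.08, -0.36], [6.87, -5.49, -0.39], [8.28, -6.91, -0.42]]
```

play_rows(slide=[[2.6,-1.3,-0.38],[4,-2.7,-0.4],[5.4,-4.1,-0.42],[6.8,-5.5,-0.44],[8.2,-6.9,-0.46]], turn=[0,0,0,0,0], fingers=[0,0,0,0,0])

```text
clock: 26.85
eef_pos: [570.1, -9.3, 84.9]
tool_rot: [-3.135, 0.028, -0.25]
force: [-3.8, 0.0, 7.1]
width: 21.3
```

```bash
python3 nx.py 20.25 21,71.7 23,71.7 25,71.7; python3 shot.py j; python3 nx.py 20.25 21,71.7 23,71.7 25,71.7
```

```text
clk 26.85 tcp [570.07  -9.33  84.88] yaw -0.2501 tilt [-3.13  0.03] tipbox [18.77 72.71 20.03] Fbox [-3.28  1.94  7.06] T [-0.12  0.69 -0.05]
[[2.3, -0.9, -0.28], [3.7, -2.3, -0.31], [5.1, -3.7, -0.34]]
[[2.28, -0.86, -0.28], [3.7, -2.28, -0.31], [5.11, -3.69, -0.34]]
clk 26.95 tcp [570.74  -8.93  84.85] yaw -0.2495 tilt [-3.13  0.03] tipbox [19.65 72.71 20.05] Fbox [-0.51  0.72  5.3 ] T [0.09 0.25 0.01]
[[1.7, -0.2, -0.24], [3.1, -1.7, -0.27], [4.5, -3.1, -0.3]]
[[1.67, -0.24, -0.24], [3.08, -1.65, -0.27], [4.5, -3.06, -0.3]]
```

View pics/wrist_j.png

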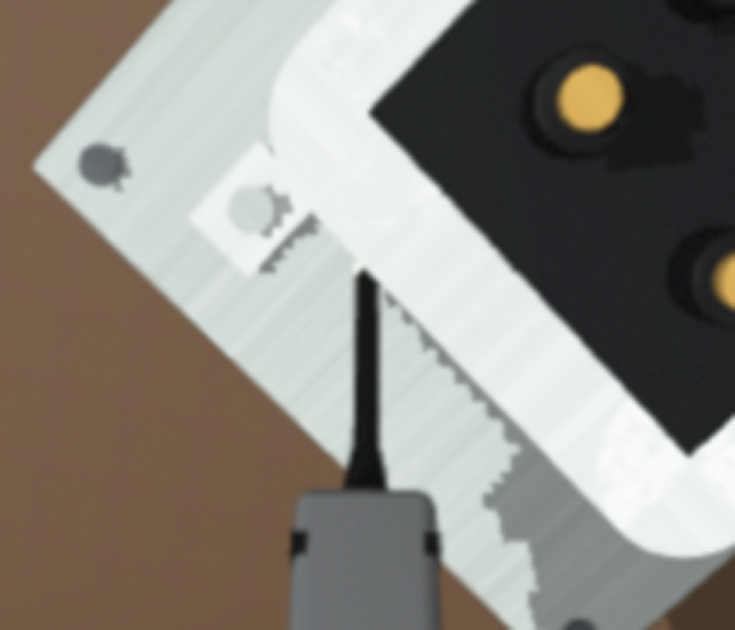

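play_rows(slide=[[1.3,0.1,-0.1],[2,-0.5,-0.12],[2.8,-1.3,-0.15],[3.5,-2,-0.15]], turn=[0,0,0,0], fingers=[0,0,0,0])

```text
clock: 27.45
eef_pos: [573.8, -7.4, 84.9]
tool_rot: [-3.134, 0.029, -0.249]
force: [-4.1, -0.4, 8.0]
width: 21.3
```

```bash
python3 nx.py 20.25 19,71.7
```

```text
clk 27.45 tcp [573.78  -7.38  84.9 ] yaw -0.2492 tilt [-3.13  0.03] tipbox [22.99 72.63 19.97] Fbox [-3.75  1.73  8.  ] T [-0.06  0.78 -0.04]
[[-2.2, 3.5, -0.24]]
[[-2.18, 3.48, -0.24]]
```

play_rows(slide=[[-1,0,-0.5],[-3,0,-2],[-6,0,-6],[-10,0,-15],[-12,0,-30]], turn=[0,0,0,0,0], fingers=[0,0,0,0,0])

```text
clock: 28.08
eef_pos: [562.4, -4.7, 115.9]
tool_rot: [-3.134, 0.03, -0.249]
force: [0.7, 0.8, -1.3]
width: 21.3
```

play_rows(slide=[[0,0,-20],[0,0,-45],[0,0,-65],[0,0,-75],[0,0,-75]], turn=[0,0,0,0,0], fingers=[0,0,0,0,0])

```text
clock: 28.7
eef_pos: [564.7, -5.8, 191.6]
tool_rot: [-3.133, 0.029, -0.249]
force: [-0.1, 0.7, -0.3]
width: 21.2
```

```bash
cat > g2.py <<'E'
from h import *
import sys
s=ctrl.read_state(); Rt=R.from_euler('xyz',s['tool_rot']).as_matrix()
up=float(sys.argv[1])
yaw=.2918
cy=np.arctan2(Rt[1,0],Rt[0,0]); t=(cy-yaw+np.pi)%(2*np.pi)-np.pi
R2=Rt@R.from_euler('z',t).as_matrix()
tcp=np.array([572.2,182.2,99.1+up])-R2@[0,0,-19.]
print('clk',s['clock'],s['eef_pos'],s['tool_rot'],s['force'],'goal',tcp,'rot2',R.from_matrix(R2).as_euler('xyz'))
print('shift',(Rt.T@(tcp-s['eef_pos'])).round(2),'turn',round(t,4))
E
python3 g2.py 108; python3 -c "
from h import *
p=vision.camera_params('wrist'); im,d=vision.get_image('wrist'); cv2.imwrite('pics/w9.png',im)
print(ball(im,d,p,(254,115),15))"
```

```text
clk 28.7 [564.74806133  -5.78694039 191.63743662] [-3.13330739  0.02865988 -0.24912683] [-0.061309    0.69900684 -0.33125769] goal [571.71117615 182.48679546 188.10845452] rot2 [-3.11973118  0.02030166  0.29190319]
shift [ -39.55 -184.13    6.19] turn -0.5409
[(array([253.4, 113.6]), np.int32(816), np.float32(302.17114))]
```

View pics/w9.png

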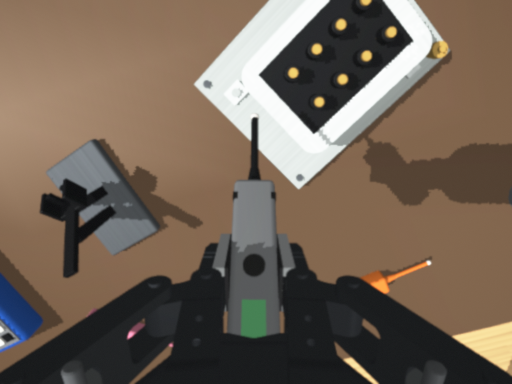

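play_rows(slide=[[-6,-28,-2],[-16,-74,-4],[-26,-120,-4],[-35,-162,0],[-39.5,-184,3]], turn=[-0.1,-0.22,-0.34,-0.46,-0.541], fingers=[0,0,0,0,0])

```text
clock: 29.38
eef_pos: [570.3, 185.4, 189.2]
tool_rot: [-3.118, 0.023, 0.298]
force: [0.3, -0.3, -1.0]
width: 21.3
```

```bash
python3 g2.py 108
```

```text
clk 29.375 [570.33966658 185.35486317 189.22661408] [-3.11811263  0.02348012  0.29843267] [ 0.32436966 -0.25799442 -1.01122689] goal [571.6425962  182.49524034 188.11047304] rot2 [-3.11826886  0.02363533  0.29179998]
shift [0.43 3.14 1.03] turn 0.0066
```

play_rows(slide=[[0.4,3.1,1],[0.4,3.1,1],[0.4,3.1,1]], turn=[0.007,0.007,0.007], fingers=[0,0,0])

```text
clock: 29.75
eef_pos: [571.9, 180.0, 188.4]
tool_rot: [-3.12, 0.024, 0.287]
force: [0.3, 0.2, -1.0]
width: 20.9
```

```bash
python3 g2.py 40; python3 -c "
from h import *
p=vision.camera_params('wrist'); im,d=vision.get_image('wrist'); cv2.imwrite('pics/w10.png',im)
P=cloud(p,d); s=ctrl.read_state(); Rt=R.from_euler('xyz',s['tool_rot']).as_matrix()
for c,n,dd in ball(im,d,p,(254,116),15):
  u,v=np.round(c).astype(int); X=P[v,u]; print(c,n,'tool',Rt.T@(X-s['eef_pos']))
tip=s['eef_pos']+Rt@[66,0,63.]; a=.2915; print('rest',(tip[0]-571.8)*np.cos(a)+(tip[1]-182.2)*np.sin(a),-(tip[0]-571.8)*np.sin(a)+(tip[1]-182.2)*np.cos(a),tip[2])
"
```

```text
clk 29.75 [571.91114284 180.00525598 188.35801096] [-3.11954098  0.02373958  0.28738128] [ 0.27341507  0.22027601 -1.01897196] goal [571.64884427 182.47396269 120.10997178] rot2 [-3.1194363   0.02364192  0.29180016]
shift [ 2.07 -0.94 68.26] turn -0.0044
[253.6 115. ] 48 tool [68.8901843   0.74633202 60.40057067]
rest 64.07722454476907 -0.48382765990561083 123.84596669700697
```

View pics/w10.png

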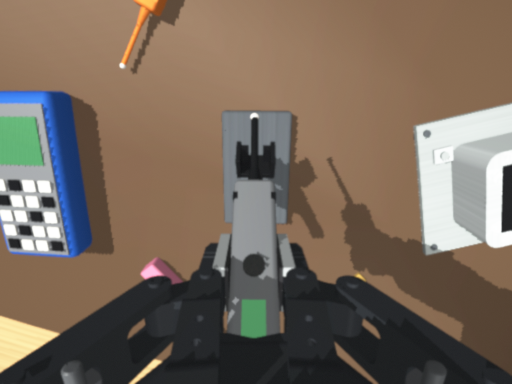

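play_rows(slide=[[1,-0.5,15],[2,-1,35],[2,-1,50],[2,-1,50],[2,-1,50]], turn=[-0.004,-0.004,-0.004,-0.004,-0.004], fingers=[0,0,0,0,0])

```text
clock: 30.42
eef_pos: [572.4, 182.6, 138.5]
tool_rot: [-3.119, 0.023, 0.292]
force: [-0.0, -0.2, -1.5]
width: 21.3
```

```bash
python3 g2.py 25
```

```text
clk 30.425 [572.38490799 182.5927685  138.4531052 ] [-3.11941695  0.0231993   0.29180724] [-0.04458328 -0.20162612 -1.54508051] goal [571.65678679 182.47672889 105.10978303] rot2 [-3.11941712  0.02319946  0.2918    ]
shift [ 0.04  0.64 33.35] turn 0.0
```

play_rows(slide=[[0,0.6,10],[0,1.2,25],[0,1.2,40],[0,1.2,45],[0,1.2,48]], turn=[0,0,0,0,0], fingers=[0,0,0,0,0])

```text
clock: 31.05
eef_pos: [571.3, 182.0, 89.9]
tool_rot: [-3.12, 0.024, 0.292]
force: [-0.8, -0.2, -0.7]
width: 21.6
```

```bash
python3 g2.py 1; python3 -c "
from h import *
im,d=vision.get_image('wrist'); cv2.imwrite('pics/w11.png',im)"
```

```text
clk 31.05 [571.25948708 182.03009645  89.93070374] [-3.11957144  0.02367636  0.29178658] [-0.83369025 -0.23241608 -0.68167732] goal [571.64895867 182.47132314  81.10993056] rot2 [-3.11957112  0.02367607  0.2918    ]
shift [ 0.71 -0.12  8.81] turn -0.0
```

View pics/w11.png

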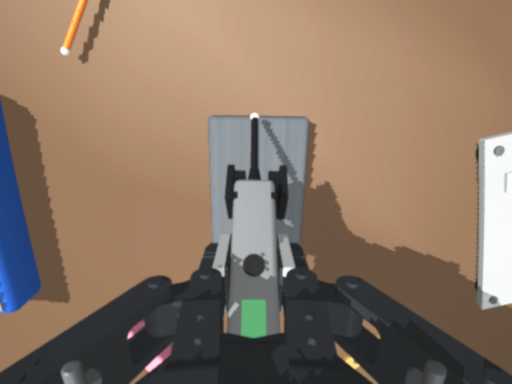

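play_rows(slide=[[0.7,0.5,2],[0.7,0.5,4],[0.7,0.5,5.5],[0.7,0.5,7],[0.7,0.5,7]], turn=[0,0,0,0,0], fingers=[0,0,0,0,0])

```text
clock: 31.72
eef_pos: [571.8, 181.9, 82.8]
tool_rot: [-3.12, 0.024, 0.292]
force: [-0.0, 0.4, -0.6]
width: 21.6
```

```bash
python3 g2.py 1
```

```text
clk 31.725 [571.75070178 181.86155879  82.78938995] [-3.1195582   0.02387405  0.29185055] [-0.02034606  0.3963354  -0.62446362] goal [571.64527366 182.47044856  81.11002537] rot2 [-3.11955941  0.02387517  0.2918    ]
shift [ 0.11 -0.58  1.69] turn 0.0001
```

play_rows(slide=[[0,0,0.5],[0,0,1],[0,0,1.5],[0,0,1.5]], turn=[0,0,0,0], fingers=[0,0,0,0])

```text
clock: 32.22
eef_pos: [572.1, 182.0, 81.4]
tool_rot: [-3.12, 0.023, 0.292]
force: [1.5, -0.6, 0.4]
width: 21.1
```

```bash
python3 g2.py 1
```

```text
clk 32.225 [572.08016671 181.96055743  81.42571421] [-3.1196366   0.02311904  0.2918068 ] [ 1.49284928 -0.59401141  0.44378169] goal [571.65944497 182.47317112  81.10965567] rot2 [-3.11963675  0.02311919  0.2918    ]
shift [-0.25 -0.6   0.34] turn 0.0
```

play_rows(slide=[[0,0,0.5],[0,0,1],[0,0,1]], turn=[0,0,0], fingers=[0,0,0])

```text
clock: 32.6
eef_pos: [572.5, 182.0, 80.8]
tool_rot: [-3.12, 0.022, 0.292]
force: [0.5, 0.3, 3.1]
width: 21.4
```

```bash
python3 g2.py 1
```

```text
clk 32.6 [572.47079035 182.01130111  80.80854829] [-3.11969759  0.02216908  0.29177814] [0.50226991 0.31440967 3.12540912] goal [571.67706325 182.47726615  81.10922169] rot2 [-3.11969711  0.0221686   0.2918    ]
shift [-0.63 -0.68 -0.27] turn -0.0
```

play_rows(slide=[[0,0,0.1],[0,0,0.1],[0,0,0],[0,0,0],[0,0,0]], turn=[0,0,0,0,0], fingers=[0.3,0.4,0.6,0.8,1])

```text
clock: 33.22
eef_pos: [572.4, 182.0, 80.8]
tool_rot: [-3.12, 0.022, 0.292]
force: [0.0, 0.1, -1.0]
width: 83.8
```

play_rows(slide=[[0,0,0],[0,0,-3],[0,0,-10]], turn=[0,0,0], fingers=[1,1,1])

```text
clock: 33.6
eef_pos: [572.5, 181.8, 90.9]
tool_rot: [-3.12, 0.023, 0.292]
force: [0.7, 0.5, 0.1]
width: 85.3
```

```bash
python3 g2.py 1;  python3 -c "
from h import *
im,d=vision.get_image('wrist'); cv2.imwrite('pics/w12.png',im)"
```

```text
clk 33.6 [572.49609056 181.78760569  90.89042084] [-3.11968225  0.02288473  0.29167963] [0.65162336 0.45114354 0.06736616] goal [571.66399023 182.47368864  81.10953429] rot2 [-3.1196795  0.0228821  0.2918   ]
shift [-0.38 -0.68  9.81] turn -0.0001
```

View pics/w12.png

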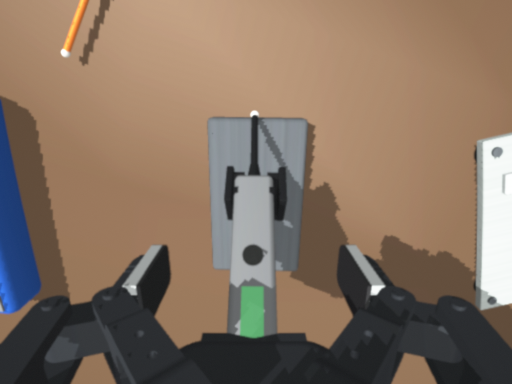

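The pen lies in the cheeks and fork: ball at (254,114), handle between the cheeks at columns 234 to 275. I retreat straight up and check.

play_rows(slide=[[0,0,-20],[0,0,-50],[0,0,-90],[0,0,-130],[0,0,-150]], turn=[0,0,0,0,0], fingers=[1,1,1,1,1])

```text
clock: 34.28
eef_pos: [578.4, 179.3, 244.8]
tool_rot: [-3.12, 0.017, 0.291]
force: [0.5, -0.0, -0.7]
width: 85.3
```

```bash
python3 -c "
from h import *
p=vision.camera_params('wrist'); im,d=vision.get_image('wrist'); cv2.imwrite('pics/w13.png',im)
P=cloud(p,d)
for c,n,dd in ball(im,d,p,(254,115),40):
  u,v=np.round(c).astype(int); X=P[v,u]; a=.2915; print(c,n,(X[0]-571.8)*np.cos(a)+(X[1]-182.2)*np.sin(a),-(X[0]-571.8)*np.sin(a)+(X[1]-182.2)*np.cos(a),X[2])
im,d=vision.get_image('side'); cv2.imwrite('pics/s13.png',cv2.resize(im[80:330,60:400],None,fx=2.3,fy=2.3,interpolation=cv2.INTER_CUBIC))
d0=np.load('pics/side0.npy'); A=cloud(vision.camera_params('side'),d);
for Q in (cloud(vision.camera_params('side'),d0),A):
  r=Q.reshape(-1,3); r=r[np.isfinite(r).all(1)]; r=r[(abs(r[:,0]-571)<85)&(abs(r[:,1]-183)<75)&(r[:,2]>80)&(r[:,2]<160)]; print(r.mean(0),r.max(0),len(r))
print(ctrl.read_state()['clock'],ctrl.read_state()['force'])
"
```

```text
[253.2 111.8] 18 69.14044652065418 0.7610771198859609 19.92790113734901
[252.  150.3] 115 32.107171911575264 0.5765155074572572 78.52151161386382
[555.8089348  184.03700489 113.63370131] [601.05628567 203.4183693  143.97731839] 401
[555.72295171 184.21651064 113.64382004] [600.500499   203.51842092 145.02308045] 408
34.375 [-1.18259009 -0.28350973  0.44894477]
```

View pics/w13.png

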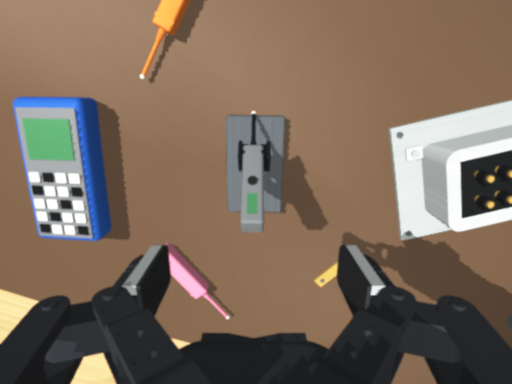

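View pics/s13.png

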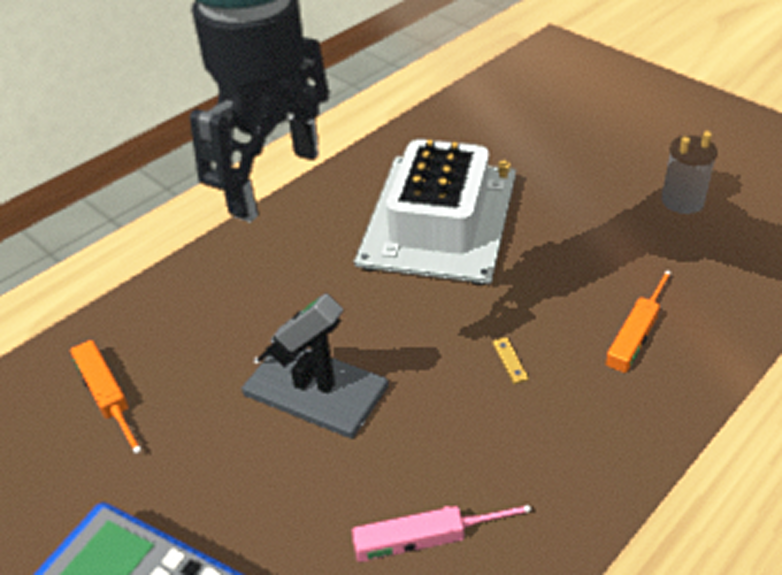

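```bash
python3 -c "
from cell import ctrl
print(ctrl.finish_job())"
```

```text
the job is handed in; nothing more can be done
None
```

I took the grey pen from its rest and drew the ball tip along the whole joint: the long side, the rounded corner, then the short side to about 12 mm from the end ear. I laid the pen back in the rest and handed the job in at about 34.4 s. No verdict was reported.

**Contact along the joint:** These are forces read at the wrist, with noise of about 0.7 N.
- **Long side:** the wall force read 3 to 5 N and the plate force about 2 to 7 N.
- **Corner and short side:** the wall force read about 1 to 3 N and the plate force 5 to 9 N, so no reading was near the 15 N limit.
- **Speed:** about 20 mm/s on the long side and 16 mm/s on the short side.

**Weak spot:** On the first pass round the corner the wall force faded at its far end and read about zero at the start of the short side. I took the tip off the wall, went back to the corner and drew it and the short side again, with a steady wall reading. So the joint was not drawn in one unbroken pass.

**Last checks:**
- **Pen:** the ball is at about (69, 1, 20) mm in the rest's frame by the wrist camera. The side camera's depth of the pen matches the starting one to better than 1 mm on average.
- **Robot:** the gripper is open and well clear of everything.
- **Bystanders:** they look undisturbed in the pictures; I did not measure them.
- **Tool tilt:** the gripper had tilted by about 1.5 degrees by the end of the drawing. This did not hinder putting the pen back.

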